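Clamp a rock core in the V-block fixture

ROBOT

A 6-joint arm with a two-finger parallel gripper is mounted at the origin on a cart in front of the work surface, level with it; the furniture and walls round the work are solid. World frame = base frame: x ahead of the robot, y to its left, z up, the work surface at z = 0. Lengths are in m, angles in rad, forces in N, time in s.
With the tool pointing down it reaches from about 0.25 to 0.8 m from the base axis. Payload 8.5 kg.
Tool frame: the origin (TCP) lies midway between the tips of the shut fingers; the grasp point (between the pads) lies 19 mm behind it (env.grasp_offset is the distance from the TCP to the grasp point, in m); z points along the fingers, y is the direction in which the jaws open and shut (so a half turn about z gives the same grasp; the last joint's range is limited). The gripper opens to 85 mm and grips with 20 to 120 N. Pads are 22 mm wide; open, the fingers measure 114 mm over their backs; the gripper's body (76 mm by 85 mm) begins 54 mm behind the grasp point. The pads swing forward as they close: fully open they stand 13 mm farther back than shut.
Start: joints at [-1.293, 0.238, -0.013, 1.319, 0, 1.571], TCP at [0.144, -0.505, 0.231] pointing down, gripper open.
Joint ranges: [-2.66, 2.66], [-1.03, 1.9], [-1.14, 1.46], [-1.82, 2.27], [-1.45, 1.34], [-3.14, 3.14]. Speed limits (rad/s): [2.22, 2.22, 2.79, 3.14, 3.14, 3.14].

INTERFACE

Orientations are given as a unit quaternion [x, y, z, w].
In Python, from rig import env gives the robot as it stands. The module is installed in compiled form; this text tells all that it offers.
- The arm moves only by the tool step_arm, never from a script. Its argument "commands" is a list of rows, each a list of 7 numbers: the shift along the tool's x, y, z in cm, then the turn, a rotation vector about the tool's x, y, z in rad, then the finger opening in cm, from 0 to 8.54. A call has 1 to 20 rows; each row shifts and turns the commanded pose from where the row before left it, along the tool's axes as they then stand; what a row does not reach is not made up. A row lasts 1/12 s, in which the tool goes at most 41.7 mm and 7.16 degrees, less where a joint would pass 70% of its speed; a pose out of reach is approached as far as the arm can. A call is refused whole if a number of a shift passes 4.17 or a number of a turn 0.125, either way. A call with a gripper value outside its range is refused whole. The fingers move at their own pace and stop on an object; "squeeze" is the grip in N (left out, the last holds). Time passes only in rows, so rows that do not move let the fingers close. It gives the time, the measured TCP pose, the force and the opening at its end, in the units of the state.
- env.observe(): the state, without advancing time (a new reading comes with each control period).
- env.read_camera(name): name is "scene" or "top"; returns a dict with "img" (420x560x3 uint8, red, green, blue), "K" (3x3 intrinsics, pixels), "world_to_cam" (4x4, takes a point from world to camera coordinates). Camera axes: x right, y up, looking along -z (the intrinsics and any distortion apply to the point x, -y, -z); pixel columns grow to the right and rows downward; lengths in m; the calibration is good to about 2 mm. A picture is of the moment at which its call begins. There is no depth.
- env.job_done(): hands the job in, once; it reports no verdict.
Trained networks look in a picture, given as the dict that the camera call returned (one of the last four; its "shot" number tells which), for a name from the list of things; names that differ only in an ending like _2 or _b are one class to them, and where a whole thing is asked for, a point or a joint stands for the part that bears it (a point fixed in the world has none). Each returns a list of dicts, best first, with "confidence" (0 to 1); they miss things now and then, are a little off and sometimes report something else, mostly with a low value. They report only what shows in the picture. A call takes as long as a camera call.
- env.boxes_of(label, picture): "point" ([x, y, z] in m, in world coordinates, good to about 4 mm: the middle of the surface that is visible of it).
The state is a dict: "time_s": time; "qpos": joint angles; "dq": joint speeds; "joint_efforts": joint torques, N m; "position": TCP position; "tool_rot": TCP orientation; "force": force on the tool from outside, world axes, zero at the start; "moment": the same for the moment, N m; "finger_gap": opening from 0.0 (shut) to 1.0 (fully open).
Only numpy, scipy, OpenCV 4.12 (cv2) and the standard library are available. Lean on these libraries where they do the work, as an engineer would, in place of code of your own. Each camera call takes 0.05 s, during which the arm holds its last target.

TASK

Take the stone drill core from its wooden rest, lay it in the two V-supports of the metal fixture and slide it along the groove past the little brass pin until it presses firmly but gently against the rubber buffer of the end stop; it must stay home there. Then swing the strap with the red tab over and press it down firmly but gently, so that its rubber pad keeps gripping the core, and let go. The core is brittle: never drop it, ram it on the stop or crush it under the strap, and leave the chisel, the vial and the wedge alone.

Things in the scene. Friction and masses are not known exactly. Their poses are not given: they have to be found in the camera images.
- core: Sandy-grey banded stone cylinder, 36 mm diameter, 150 mm long, 0.40 kg (varies by 15 %), both ends alike. Origin at its centre, x along its axis; its roll about x is of no matter. Brittle: stop pressing before 12 N on its end or 16 N under the pad. It starts lying in the wooden rest.
- rest: Fixed wooden rest: base plate 160 x 56 x 6 mm (x, y, z) with two V-notched saddles, each 16 mm long, 52 mm wide, 24.5 mm high, centred 52 mm either side of the origin, so the core's middle is free (88 mm clear). Origin under the centre of the base on the bench, z up, x along the lying core, whose axis lies at z = 34.5 mm.
- vblock: Metal fixture fixed to the bench: aluminium base 8 mm thick (x -78 to 136, y -46 to 54 mm) with two dark steel 90-degree V-supports, each 26 mm long (x), 60 mm wide, 35.5 mm high, centred at x = -52 and +52 mm (78 mm clear between them down to the base). Origin on the bench under the middle of the groove, z up, x along the groove towards the end stop.
- groove (a point): Middle of the groove: where the axis of a seated core runs, at fixture x = 0, y = 0, z = 41.5 mm. Sliding the core along the groove takes about 1.5 N if nothing presses down on it. Axes as the fixture's.
- end_stop: Steel bracket on the fixture, x = 114 to 126 mm, 36 mm wide, top at z = 60 mm; origin at its foot (fixture x = 120, z = 8 mm). It carries a round rubber buffer, 21 mm across, on the groove's axis. Its face may stand anywhere from fixture x = 75 to 97 mm and is not measured: find it by feel. It yields 1 mm per 6 N, at most 4 mm. A brass pin 8 mm thick sticks out 6 mm from its middle.
- stop_pin (a joint): How far the brass pin is pushed in (m), with almost no force: 0 out, 0.006 when the core just touches the buffer face, more when the buffer yields; the pin follows the core back out if the core moves away.
- strap (a joint): Angle of the clamp strap (rad): 0 level across the groove, about 1.57 upright, largest 2.2 leaning back away from the core; the pad begins to touch a seated core at about 0.10. A stiff hinge (0.35 N m) keeps it where it is left.
- strap_hinge (a point): Axis of the strap's hinge, fixed on the fixture at x = 52, y = 42, z = 66 mm, along the fixture's x. The strap is a steel bar 18 mm wide, 6 mm thick, reaching 97 mm from this axis; level, it points to the fixture's -y. Hinge cheeks beside it rise to z = 72 mm.
- strap_tab (a point): Centre of the upper face of the red tab at the strap's free end (22 x 20 x 8 mm), 87 mm from the hinge axis and 4 mm above the bar's mid-plane; the bar's outer or upper face is the one opposite the pad.
- strap_pad: Round rubber pad, 16 mm in diameter, on a stiff spring (1 mm per 8 N, travel 7 mm) under the strap, 42 mm from the hinge axis, so over the groove's axis when the strap is level. Origin at the centre of its lower face, 10.5 mm below the bar's mid-plane. Pressing on the tab with 9 N gives about 10 N under the pad.
- chisel: Bystander: dark steel chisel, 150 mm long, lying on the bench.
- vial_red: Bystander: white vial with red cap, 19 mm diameter, 52 mm high, standing.
- wedge: Bystander: small wooden wedge, 57 x 22 x 10 mm, lying.

How it is judged:
By the outcome, as a careful person would: the job done as asked, in the order asked, and still so for the second after the job is handed in, with the robot touching nothing.
It also fails if it takes over 72 s, if anything falls off the work surface, if the arm or the gripper's body presses on something with over 40 N, if the wrist force passes 120 N, or if a joint passes its speed limit or range.

## Working session

There is one attempt and no reset: what is moved stays moved. The work goes in short steps, Python scripts to look and compute and a tool call to move; the robot and the scene stay as the last step left them, time stands still between calls to the robot, and variables do not carry over. Pictures are saved under pics/ and viewed, and the job is handed in when it is done.

Besides the shell and the picture viewer there is one more tool, called by a JSON object that holds its "method" and its "body". step_arm: Moves the arm, as the interface text tells. Its arguments: {"type":"object","properties":{"commands":{"type":"array","items":{"type":"array","items":{"type":"number"}}},"squeeze":{"type":"number"}},"required":["commands"]}

```bash
mkdir -p pics; cat > h.py <<'E'
import numpy as np, cv2
from rig import env
def shot(n,save):
    p=env.read_camera(n); cv2.imwrite('pics/'+save,p['img'][:,:,::-1]); return p
def proj(p,X):
    X=np.atleast_2d(X); M=p['world_to_cam']; c=X@M[:3,:3].T+M[:3,3]
    q=np.c_[c[:,0],-c[:,1],-c[:,2]]; u=q@np.array(p['K']).T; return u[:,:2]/u[:,2:]
def ray(p,uv):
    M=np.array(p['world_to_cam']);K=np.array(p['K']);d=np.linalg.inv(K)@[uv[0],uv[1],1]
    d=np.array([d[0],-d[1],-d[2]]);R=M[:3,:3];return -R.T@M[:3,3],R.T@d
def atz(p,uv,z):
    o,d=ray(p,uv);return o+d*(z-o[2])/d[2]
def tri(p1,a,p2,b):
    o1,d1=ray(p1,a);o2,d2=ray(p2,b);s=np.linalg.lstsq(np.c_[d1,-d2],o2-o1,rcond=None)[0]
    A=o1+s[0]*d1;B=o2+s[1]*d2;return (A+B)/2,np.linalg.norm(A-B)
E
python3 - <<'E'
from h import *
np.set_printoptions(precision=4,suppress=True)
a=shot('scene','s0.png');b=shot('top','t0.png')
for n,p in(('s',a),('t',b)):
    print(n,np.array(p['K']).tolist(),'cam',ray(p,(280,210))[0],p.keys())
    for l in['core','rest','vblock','end_stop','strap','stop_pin','strap_tab','strap_pad','chisel','vial_red','wedge']:
        r=env.boxes_of(l,p)
        for q in r[:2]:print(n,l,round(q['confidence'],2),np.array(q['point']),proj(p,q['point']).round(0))
o=env.observe();print(o)
E
```

```text
s [[379.99898803365886, 0.0, 280.82575851060267], [0.0, 379.99898803365886, 209.00383585602594], [0.0, 0.0, 1.0]] cam [ 0.3783 -0.6316  0.6194] dict_keys(['img', 'K', 'world_to_cam', 'shot'])
s core 0.85 [ 0.535  -0.0437  0.0482] [[228. 236.]]
s rest 0.75 [ 0.5449 -0.0538  0.007 ] [[235. 251.]]
s vblock 0.58 [0.598  0.1298 0.0068] [[230. 199.]]
s end_stop 0.48 [0.6652 0.1243 0.0446] [[254. 182.]]
s end_stop 0.38 [0.6128 0.1914 0.1044] [[224. 154.]]
s strap 0.57 [0.6057 0.1993 0.1095] [[220. 152.]]
s strap_tab 0.55 [0.6109 0.1935 0.1055] [[223. 154.]]
s strap_pad 0.36 [0.61   0.1948 0.1094] [[222. 152.]]
s vial_red 0.43 [ 0.7119 -0.0698  0.0329] [[305. 225.]]
s vial_red 0.37 [ 0.7655 -0.1746  0.0133] [[349. 254.]]
s wedge 0.64 [ 0.7298 -0.2378  0.009 ] [[351. 281.]]
t [[398.43572560164, 0.0, 280.9757786778856], [0.0, 398.43572560164, 214.75672844821347], [0.0, 0.0, 1.0]] cam [ 0.5542 -0.0046  0.9307] dict_keys(['img', 'K', 'world_to_cam', 'shot'])
t core 0.61 [ 0.5307 -0.0368  0.0514] [[299. 280.]]
t rest 0.57 [ 0.5477 -0.0247  0.0078] [[293. 272.]]
t rest 0.39 [ 0.7353 -0.229   0.004
[... 211 characters left out ...]
[[183. 245.]]
t strap_tab 0.38 [ 0.5467 -0.0278  0.0043] [[294. 272.]]
t strap_pad 0.52 [0.6056 0.1952 0.1078] [[187. 246.]]
t chisel 0.57 [ 0.7685 -0.1703  0.0143] [[353. 176.]]
t wedge 0.64 [ 0.7367 -0.2294  0.0063] [[378. 190.]]
{'time_s': 1.2, 'qpos': array([-1.293 ,  0.2382, -0.0135,  1.3192, -0.    ,  1.5708]), 'dq': array([ 0.0005,  0.0001,  0.0004, -0.0008, -0.0008,  0.0003]), 'joint_efforts': array([ -0.0003, -53.8591,  34.6689,   0.0031,  -0.    ,   0.    ]), 'position': array([ 0.1439, -0.5048,  0.2313]), 'tool_rot': array([ 0.9904,  0.1384, -0.    , -0.0001]), 'force': array([0.0821, 1.3076, 0.4253]), 'moment': array([ 0.0064, -0.0062, -0.0332]), 'finger_gap': 1.0031109785744134}
```

```bash
python3 - <<'E'
import cv2
t=cv2.imread('pics/t0.png');s=cv2.imread('pics/s0.png')
cv2.imwrite('pics/t0z.png',cv2.resize(t[150:350,140:400],None,fx=3,fy=3,interpolation=cv2.INTER_CUBIC))
cv2.imwrite('pics/s0z.png',cv2.resize(s[110:310,160:420],None,fx=3,fy=3,interpolation=cv2.INTER_CUBIC))
E
```

```text
(no output)
```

View pics/t0z.png

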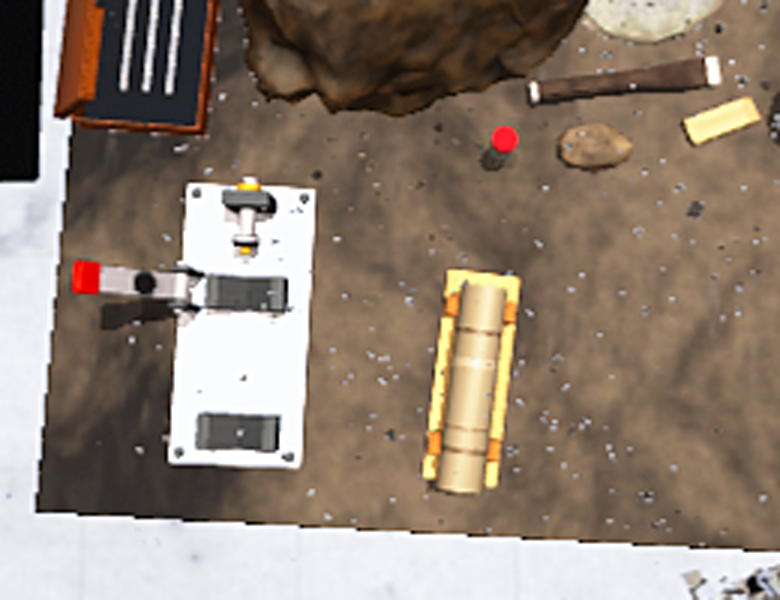

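View pics/s0z.png

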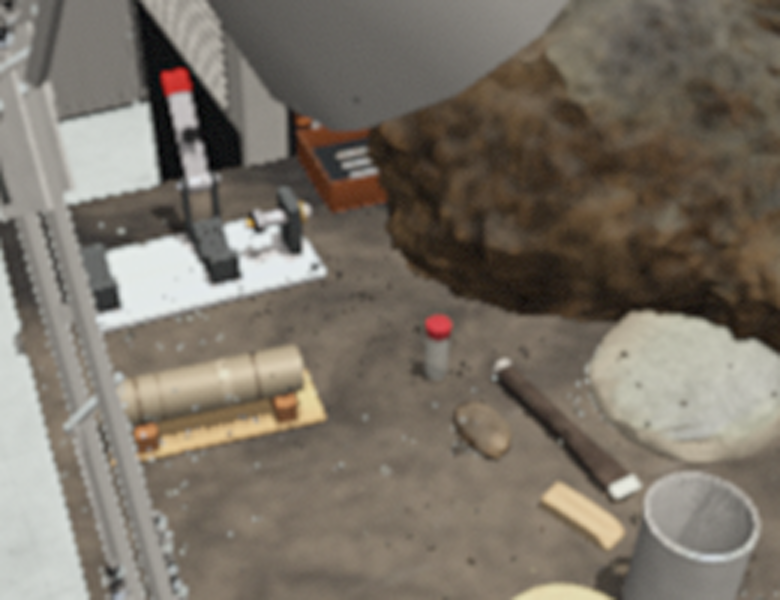

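View pics/s0.png

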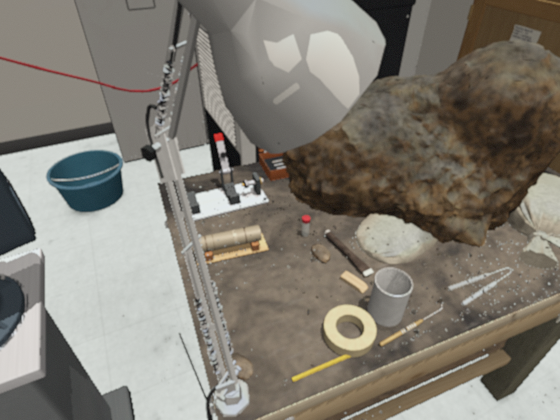

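View pics/t0.png

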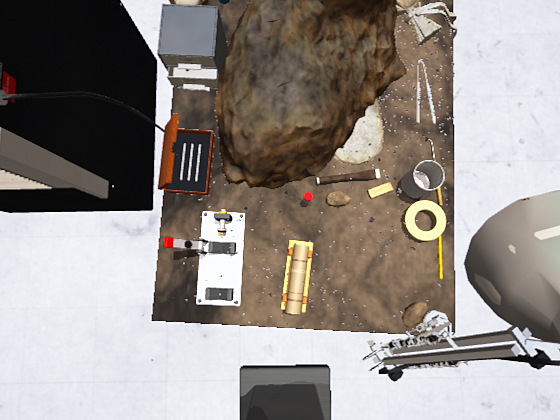

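```bash
python3 - <<'E'
from h import *
a=env.read_camera('scene');b=env.read_camera('top')
X=np.array([[0.144,-0.505,0.231],[0,0,0],[0.144,-.505,.43],[.1,-.35,.5]])
print(proj(a,X),proj(b,X))
E
```

```text
[[-115.38633926  639.57208473]
 [ -51.20052389  326.13200722]
 [-500.22885983  610.76752181]
 [-515.96731344  221.97119564]] [[601.67569621 524.89769903]
 [285.50544156 532.51155353]
 [744.82951904 640.02956231]
 [670.03247095 767.09660448]]
```

```bash
python3 - <<'E'
from h import *
np.set_printoptions(precision=3,suppress=True)
import cv2
t=cv2.imread('pics/t0.png')
cv2.imwrite('pics/t0y.png',cv2.resize(t[170:420,340:560],None,fx=3,fy=2.4,interpolation=cv2.INTER_CUBIC))
s=cv2.imread('pics/s0.png')
cv2.imwrite('pics/s0y.png',cv2.resize(s[0:420,100:400],None,fx=2,fy=1.42,interpolation=cv2.INTER_CUBIC))
a=env.read_camera('scene');b=env.read_camera('top')
print(a['world_to_cam'])
for n,x,y in[('base',(230,397),(430,318)),('head',(300,70),(520,265)),('elbow',(150,150),(385,370)),('elbow2',(150,150),(370,365)),('joint',(190,5),(525,340)),('joint2',(190,5),(525,360))]:
    print(n,tri(a,x,b,y))
E
```

```text
[[ 0.901 -0.433  0.004 -0.617]
 [ 0.273  0.575  0.771 -0.218]
 [-0.336 -0.694  0.637 -0.706]
 [ 0.     0.     0.     1.   ]]
base (array([ 0.433, -0.34 , -0.019]), np.float64(0.009763226012041347))
head (array([ 0.563, -0.275,  0.476]), np.float64(0.017056082589615305))
elbow (array([ 0.413, -0.144,  0.348]), np.float64(0.0009317018043385544))
elbow2 (array([ 0.416, -0.125,  0.338]), np.float64(0.0021848047284983366))
joint (array([ 0.48 , -0.231,  0.538]), np.float64(0.009734055730677496))
joint2 (array([ 0.471, -0.231,  0.539]), np.float64(0.008333553403605264))
```

View pics/t0y.png

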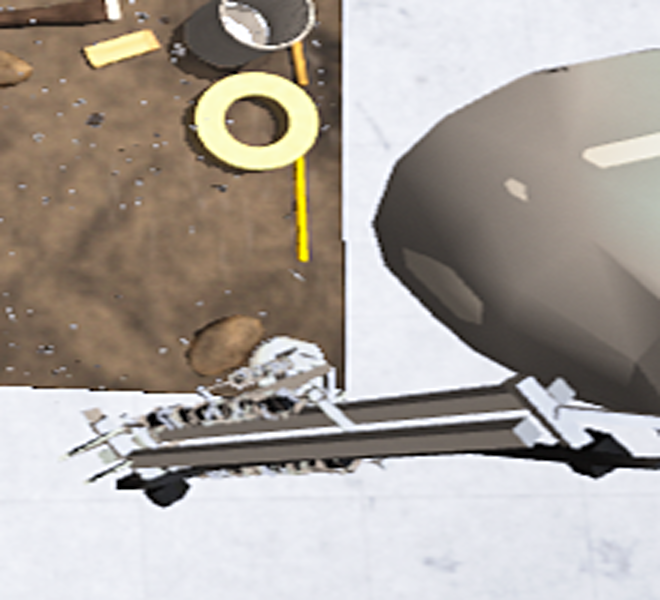

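View pics/s0y.png

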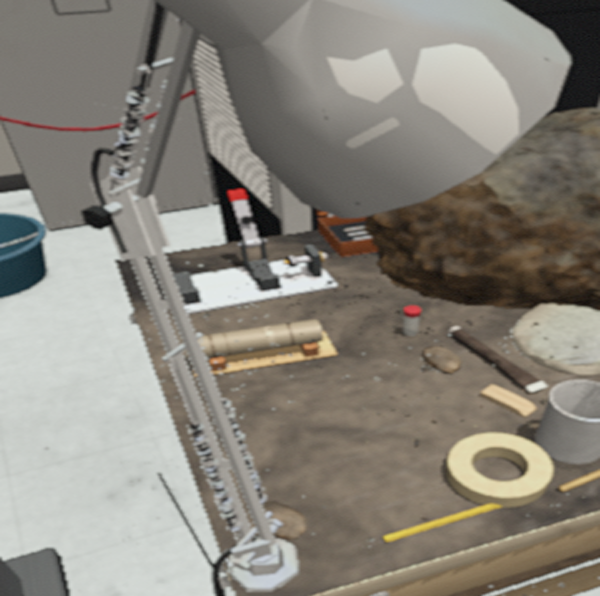

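```bash
cat >> h.py <<'E'
from scipy.optimize import least_squares
def T(pose,P):
    x,y,a=pose;c,s=np.cos(a),np.sin(a);P=np.atleast_2d(P).astype(float)
    return np.c_[x+c*P[:,0]-s*P[:,1],y+s*P[:,0]+c*P[:,1],P[:,2]]
def coresil(p,pose,z):
    a=np.linspace(0,2*np.pi,40)
    P=[[sx*.075,.018*np.cos(t),z+.018*np.sin(t)] for sx in(-1,1) for t in a]
    return cv2.convexHull(proj(p,T(pose,P)).astype(np.float32))[:,0]
E
python3 - <<'E'
from h import *
np.set_printoptions(precision=4,suppress=True)
a=shot('scene','s1.png');b=shot('top','t1.png')
def quad(p,roi,th):
    im=p['img'].astype(int);x0,y0,x1,y1=roi
    m=np.zeros(im.shape[:2],np.uint8)
    sub=im[y0:y1,x0:x1];m[y0:y1,x0:x1]=(sub.min(2)>th)*255
    n,l,st,c=cv2.connectedComponentsWithStats(m);k=1+np.argmax(st[1:,4])
    m=(l==k).astype(np.uint8);print(st[k]);
    return m
mt=quad(b,(192,200,255,312),170)
cv2.imwrite('pics/mt.png',cv2.resize(mt[190:320,180:260]*255,None,fx=4,fy=4))
ms=quad(a,(170,170,275,220),170)
cv2.imwrite('pics/ms.png',cv2.resize(ms[160:230,170:280]*255,None,fx=4,fy=4))
E
python3 -c "
import cv2,numpy as np
a=cv2.imread('pics/mt.png');b=cv2.imread('pics/ms.png')
c=np.zeros((max(a.shape[0],b.shape[0]),a.shape[1]+b.shape[1],3),np.uint8);c[:a.shape[0],:a.shape[1]]=a;c[:b.shape[0],a.shape[1]:]=b
cv2.imwrite('pics/m.png',c)"
```

```text
[ 196  211   49   95 3063]
[ 192  183   77   37 1216]
```

View pics/m.png

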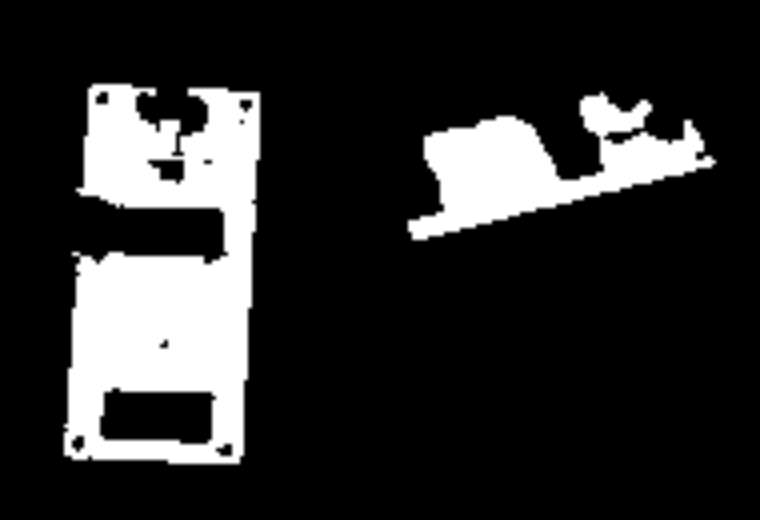

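```bash
python3 - <<'E'
from h import *
np.set_printoptions(precision=4,suppress=True)
a=env.read_camera('scene');b=env.read_camera('top')
C=np.array([[.136,.054,.008],[.136,-.046,.008],[-.078,-.046,.008],[-.078,.054,.008]])
pt=np.array([[202.5,211],[245,213],[240.7,305.8],[196.5,304.2]])
r=least_squares(lambda v:(proj(b,T(v,C))-pt).ravel(),[.6,.13,0]);print(r.x,r.fun)
F=r.x
# core from top: corners of silhouette picks
z=.0345
q=np.array([[466,283],[505,286],[482,492],[438,488]])/3.+[140,150]
ctr=tri
def f(v):
    h=coresil(b,v,z).astype(np.float64)
    # compare oriented rect sides
    P=[[.075,.018,z],[.075,-.018,z],[-.075,-.018,z],[-.075,.018,z]]
    return (proj(b,T(v,P))-q).ravel()
r=least_squares(f,[.53,-.04,0]);print('core',r.x,r.fun);Cc=r.x
np.save('F.npy',F);np.save('C.npy',Cc)
Z=lambda p,s,roi:None
def draw(p,roi,fx,name):
    x0,y0,x1,y1=roi;im=cv2.resize(np.ascontiguousarray(p['img'][y0:y1,x0:x1,::-1]),None,fx=fx,fy=fx,interpolation=cv2.INTER_CUBIC)
    def pl(X,col,closed=True):
        u=((X-[x0,y0]+.5)*fx).astype(np.int32);cv2.polylines(im,[u.reshape(-1,1,2)],closed,col,1)
    pl(proj(p,T(F,C)),(0,0,255));
    for s in(-.052,.052):
        pl(proj(p,T(F,[[s+.013,.03,.0355],[s+.013,-.03,.0355],[s-.013,-.03,.0355],[s-.013,.03,.0355]])),(255,0,255))
    pl(proj(p,T(F,[[-.078,0,.0415],[.097,0,.0415]])),(0,255,0),False)
    pl(proj(p,T(F,[[.114,.018,.06],[.114,-.018,.06],[.126,-.018,.06],[.126,.018,.06]])),(0,200,255))
    pl(proj(p,T(F,[[.043,.042,.066],[.061,.042,.066]])),(255,255,0),False)
    pl(coresil(p,Cc,z),(255,0,0))
    cv2.imwrite('pics/'+name,im)
draw(b,(150,190,340,330),4,'ot.png');draw(a,(170,110,290,270),5,'os.png')
E
```

```text
[ 0.5534  0.137  -0.0498] [ 0.009   0.1153  0.1002 -0.393  -0.179   0.1632  0.0729  0.0988]
core [ 0.5331 -0.0348 -0.1416] [-1.5842 -0.1856  1.3333  0.8577  0.9252  0.085  -0.682  -0.74  ]
```

View pics/ot.png

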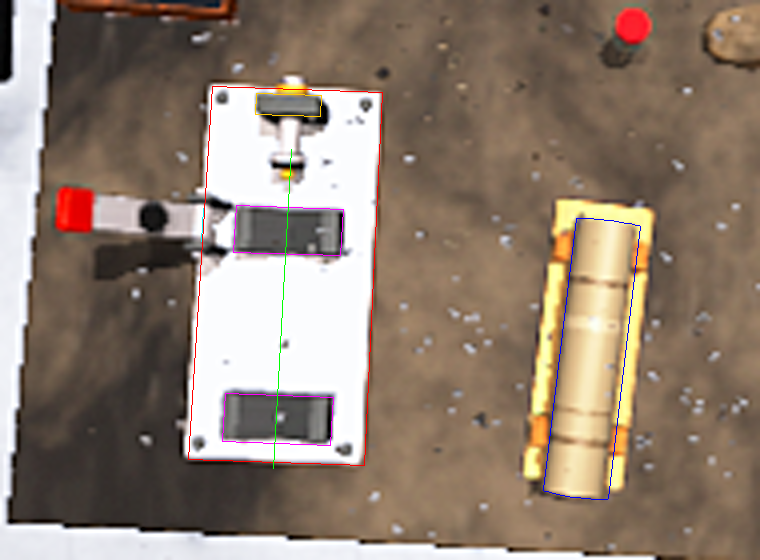

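View pics/os.png

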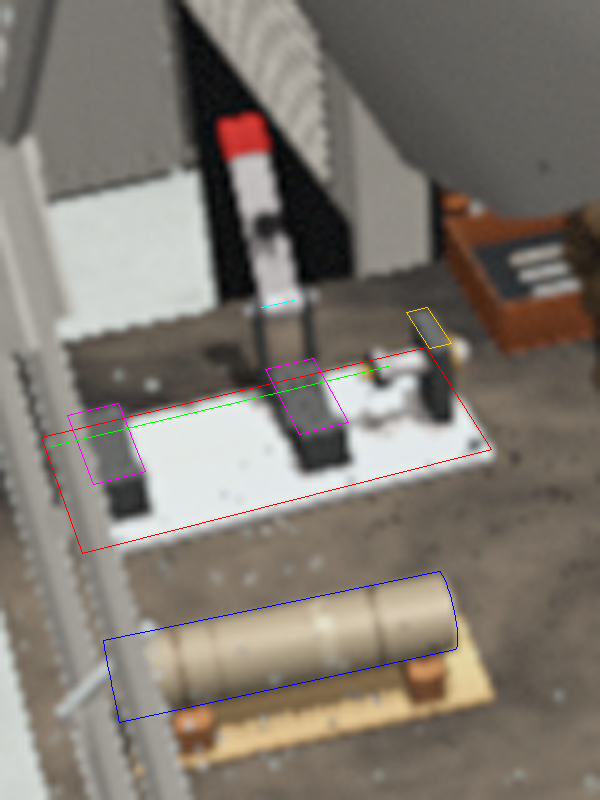

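```bash
python3 - <<'E'
from h import *
np.set_printoptions(precision=4,suppress=True)
a=env.read_camera('scene');b=env.read_camera('top')
F=np.load('F.npy');z=.0345
q=np.array([[577,218],[635,225],[605,497],[545,490]])/4.+[149.5,189.5]
P=[[.075,.018,z],[.075,-.018,z],[-.075,-.018,z],[-.075,.018,z]]
r=least_squares(lambda v:(proj(b,T(v,P))-q).ravel(),[.53,-.04,0]);print('core',r.x,r.fun);np.save('C.npy',r.x)
c,s=np.cos(F[2]),np.sin(F[2]);R=np.array([[c,s,0],[-s,c,0],[0,0,1]])
fx=lambda w:R@(np.array(w)-[F[0],F[1],0])
for n,uv,zz in[('buffer front',(287,170),.0415),('buffer back',(287,152),.052),('pin tip',(288,180),.0415),('pin tip top',(288,181),.0455)]:
    print(n,fx(atz(b,np.array(uv)/4+[149.5,189.5],zz)))
w,e=tri(a,np.array([245,137])/5+[169.5,109.5],b,np.array([75,208])/4+[149.5,189.5]);print('tab',w,e,fx(w))
print('ends',proj(b,T(F,[[.075,0,.0415],[.097,0,.0415]])))
im=b['img'][205:260,160:250,::-1];cv2.imwrite('pics/stop.png',cv2.resize(im,None,fx=8,fy=8,interpolation=cv2.INTER_CUBIC))
o=env.observe();print(o['time_s'])
E
```

```text
core [ 0.5336 -0.0338 -0.1335] [-0.7302 -0.0301  0.7002  0.1341  0.6581  0.0834 -0.6304 -0.1902]
buffer front [0.0856 0.0019 0.0415]
buffer back [0.0947 0.0007 0.052 ]
pin tip [0.08   0.001  0.0415]
pin tip top [0.0791 0.0003 0.0455]
tab [0.6127 0.225  0.1383] 0.001009851941891046 [0.0549 0.0908 0.1383]
ends [[221.8167 236.7444]
 [222.3696 226.9707]]
1.7
```

View pics/stop.png

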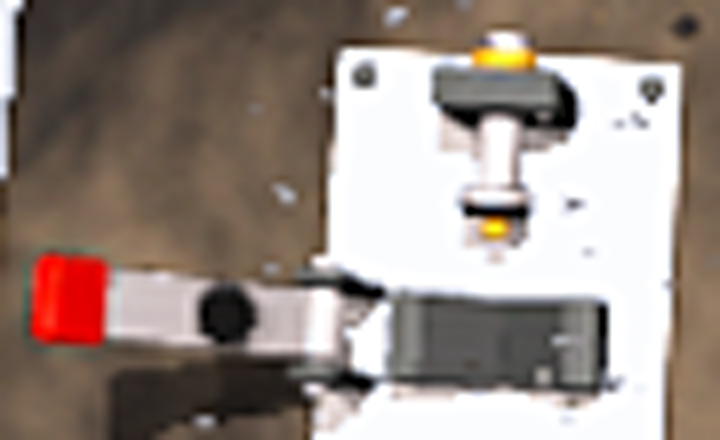

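{"method": "step_arm", "body": {"commands": [[2.2,-3.3,0,0,0,0,8.5],[2.2,-3.3,0,0,0,0,8.5],[2.2,-3.3,0,0,0,0,8.5]]}}

```text
time_s: 1.95
position: [0.1802, -0.3903, 0.2308]
tool_rot: [0.99, 0.138, -0.0, -0.0]
force: [0.6, 0.9, -0.1]
finger_gap: 0.995
```

```bash
python3 -c "
from h import *
o=env.observe();print(o['time_s'],o['qpos'],o['position'],o['tool_rot'],env.grasp_offset)"
```

```text
1.95 [-1.13830155e+00  7.61347734e-02 -2.14233434e-01  1.28128539e+00
  1.39633556e-04  1.72683560e+00] [ 0.18023745 -0.39032298  0.23076142] [ 9.90461657e-01  1.37787945e-01 -5.75051553e-05 -4.30460380e-04] 0.0187
```

```bash
cat > plan.py <<'E'
from h import *
def phi(o):
    q=o['tool_rot'];return 2*np.arctan2(q[1],q[0])
def plan(way,grip,dec=1,start=None):
    # way: list of (x,y,z,phi,nrows)
    o=env.observe();p=np.array(o['position']) if start is None else np.array(start[:3]);f=phi(o) if start is None else start[3]
    out=[]
    for x,y,z,t,n in way:
        d=(t-f+np.pi)%(2*np.pi)-np.pi
        for k in range(n):
            r=np.array([x,y,z])-p;r=r/(n-k);dt=((t-f+np.pi)%(2*np.pi)-np.pi)/(n-k)
            X=np.array([np.cos(f),np.sin(f),0]);Y=np.array([np.sin(f),-np.cos(f),0])
            row=[round(100*r@X,dec),round(100*r@Y,dec),round(-100*r[2],dec),0,0,round(-dt,4),grip]
            p=p+(row[0]*X+row[1]*Y)/100-[0,0,row[2]/100];f-=row[5];out.append(row)
    print(str(out).replace(' ',''));print(p,f)
E
python3 -c "
from plan import *
plan([(.30,0,.23,.278+1.37,11),(.524,-.0325,.16,3.0166,11)],8.5)"
```

```text
[[np.float64(2.0),np.float64(-3.1),np.float64(0.0),0,0,np.float64(-0.1247),8.5],[np.float64(2.4),np.float64(-2.8),np.float64(0.0),0,0,np.float64(-0.1247),8.5],[np.float64(2.7),np.float64(-2.5),np.float64(0.0),0,0,np.float64(-0.1247),8.5],[np.float64(3.0),np.float64(-2.2),np.float64(0.0),0,0,np.float64(-0.1247),8.5],[np.float64(3.3),np.float64(-1.8),np.float64(0.0),0,0,np.float64(-0.1247),8.5],[np.float64(3.5),np.float64(-1.4),np.float64(0.0),0,0,np.float64(-0.1247),8.5],[np.float64(3.6),np.float64(-0.9),np.float64(0.0),0,0,np.float64(-0.1247),8.5],[np.float64(3.7),np.float64(-0.5),np.float64(0.0),0,0,np.float64(-0.1247),8.5],[np.float64(3.7),np.float64(0.0),np.float64(0.0),0,0,np.float64(-0.1246),8.5],[np.float64(3.7),np.float64(0.5),np.float64(0.0),0,0,np.float64(-0.1247),8.5],[np.float64(3.5),np.float64(0.9),np.float64(0.1),0,0,np.float64(-0.1246),8.5],[np.float64(-0.4),np.float64(2.0),np.float64(0.6),0,0,np.float64(-0.1244),8.5],[np.float64(-0.7),np.float64(1.9),np.float64(0.6),0,0,np.float64(-0.1244),8.5],[np.float64(-0.9),np.float64(1.8),np.float64(0.6),0,0,np.float64(-0.1244),8.5],[np.float64(-1.2),np.float64(1.7),np.float64(0.6),0,0,np.float64(-0.1244),8.5],[np.float64(-1.4),np.float64(1.6),np.float64(0.7),0,0,np.float64(-0.1244),8.5],[np.float64(-1.5),np.float64(1.4),np.float64(0.6),0,0,np.float64(-0.1244),8.5],[np.float64(-1.7),np.float64(1.2),np.float64(0.7),0,0,np.float64(-0.1244),8.5],[np.float64(-1.8),np.float64(0.9),np.float64(0.6),0,0,np.float64(-0.1245),8.5],[np.float64(-2.0),np.float64(0.7),np.float64(0.7),0,0,np.float64(-0.1244),8.5],[np.float64(-2.0),np.float64(0.5),np.float64(0.6),0,0,np.float64(-0.1245),8.5],[np.float64(-2.1),np.float64(0.2),np.float64(0.7),0,0,np.float64(-0.1244),8.5]]
[ 0.52444098 -0.03264982  0.15976142] 3.0165554422848753
```

{"method": "step_arm", "body": {"commands": [[2.0,-3.1,0,0,0,-0.1247,8.5],[2.4,-2.8,0,0,0,-0.1247,8.5],[2.7,-2.5,0,0,0,-0.1247,8.5],[3.0,-2.2,0,0,0,-0.1247,8.5],[3.3,-1.8,0,0,0,-0.1247,8.5],[3.5,-1.4,0,0,0,-0.1247,8.5],[3.6,-0.9,0,0,0,-0.1247,8.5],[3.7,-0.5,0,0,0,-0.1247,8.5],[3.7,0,0,0,0,-0.1247,8.5],[3.7,0.5,0,0,0,-0.1247,8.5],[3.5,0.9,0,0,0,-0.1247,8.5]]}}

```text
time_s: 2.87
position: [0.2992, 0.0007, 0.2317]
tool_rot: [0.676, 0.736, 0.001, 0.001]
force: [0.9, -0.8, 0.7]
finger_gap: 0.993
```

```bash
sed -i "s/print(str(out).replace(' ',''))/print(str([[float(v) for v in r] for r in out]).replace(' ',''))/" plan.py; python3 -c "
from plan import *
o=env.observe();print(o['position'],phi(o),o['qpos'],o['force'])
plan([(.524,-.0325,.16,3.0166,11)],8.5)
shot('top','t2.png');shot('scene','s2.png')"
```

```text
[0.29918834 0.00066743 0.23172802] 1.655647623571257 [ 2.16547208e-03 -1.57338608e-01 -4.31245824e-01  1.29535030e+00
  6.37054552e-05  1.48811055e+00] [ 0.86821121 -0.80986646  0.67915202]
[[-0.5,2.0,0.7,0.0,0.0,-0.1237,8.5],[-0.7,1.9,0.6,0.0,0.0,-0.1237,8.5],[-1.0,1.8,0.7,0.0,0.0,-0.1237,8.5],[-1.2,1.7,0.6,0.0,0.0,-0.1237,8.5],[-1.4,1.6,0.7,0.0,0.0,-0.1237,8.5],[-1.5,1.4,0.6,0.0,0.0,-0.1237,8.5],[-1.7,1.2,0.7,0.0,0.0,-0.1238,8.5],[-1.8,0.9,0.6,0.0,0.0,-0.1237,8.5],[-1.9,0.7,0.7,0.0,0.0,-0.1238,8.5],[-2.0,0.5,0.6,0.0,0.0,-0.1237,8.5],[-2.1,0.2,0.7,0.0,0.0,-0.1238,8.5]]
[ 0.52368624 -0.03229373  0.15972802] 3.0166476235712567
```

View pics/s2.png

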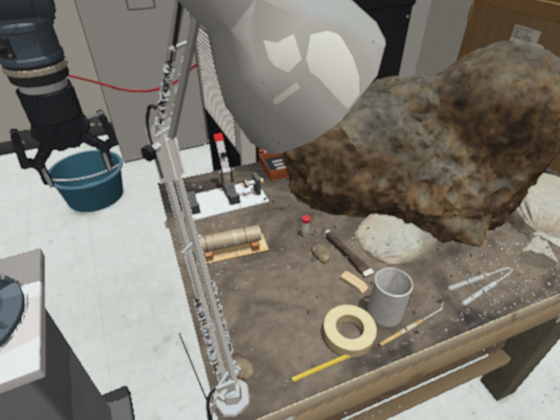

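View pics/t2.png

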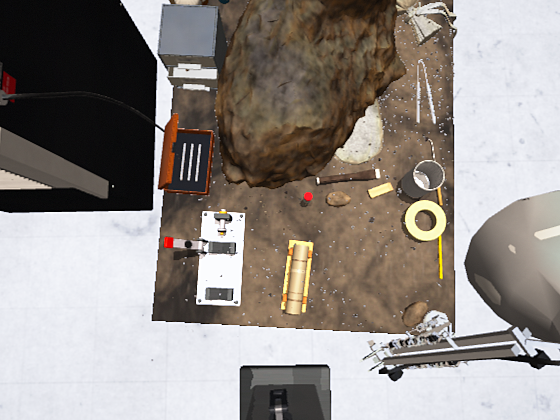

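{"method": "step_arm", "body": {"commands": [[-0.5,2.0,0.7,0,0,-0.1237,8.5],[-0.7,1.9,0.6,0,0,-0.1237,8.5],[-1.0,1.8,0.7,0,0,-0.1237,8.5],[-1.2,1.7,0.6,0,0,-0.1237,8.5],[-1.4,1.6,0.7,0,0,-0.1237,8.5],[-1.5,1.4,0.6,0,0,-0.1237,8.5],[-1.7,1.2,0.7,0,0,-0.1238,8.5],[-1.8,0.9,0.6,0,0,-0.1237,8.5],[-1.9,0.7,0.7,0,0,-0.1238,8.5],[-2.0,0.5,0.6,0,0,-0.1237,8.5],[-2.1,0.2,0.7,0,0,-0.1238,8.5],[0,0,0,0,0,0,8.5]]}}

```text
time_s: 3.97
position: [0.5261, -0.037, 0.1577]
tool_rot: [0.063, 0.998, -0.0, 0.0]
force: [-0.9, -0.4, -0.3]
finger_gap: 0.995
```

```bash
python3 -c "
from plan import *
o=env.observe();print(o['position'],phi(o),o['qpos'],o['force'])
b=shot('top','t3.png');a=shot('scene','s3.png')
C=np.load('C.npy');C[2]=-.125
F=np.load('F.npy')
o=[]
for p,(x0,y0,x1,y1),fx in((b,(240,220,360,340),5),(a,(170,110,290,270),4)):
    im=cv2.resize(np.ascontiguousarray(p['img'][y0:y1,x0:x1,::-1]),None,fx=fx,fy=fx,interpolation=cv2.INTER_CUBIC)
    cv2.imwrite('pics/c3_%d.png'%fx,im)
"
```

```text
[ 0.52605506 -0.03701603  0.15773558] 3.015924912657705 [-7.01701845e-02  2.77355104e-01 -1.52237287e-01  1.14117409e+00
 -1.36367621e-04  5.54975544e-02] [-0.85369201 -0.42931992 -0.30399172]
```

View pics/c3_5.png

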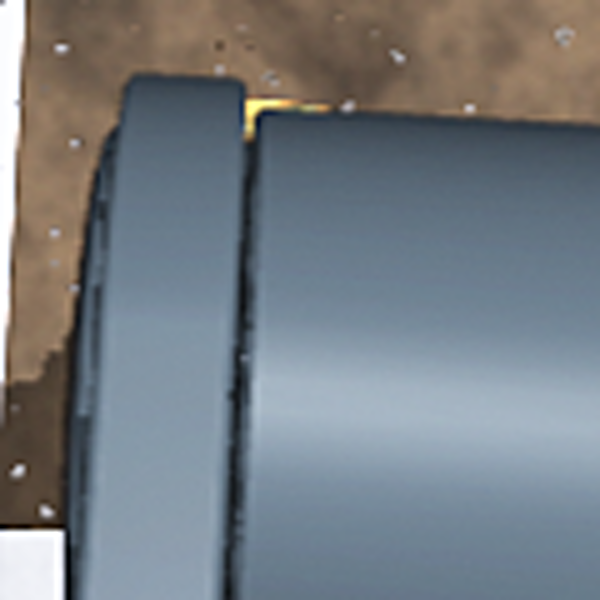

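View pics/c3_4.png

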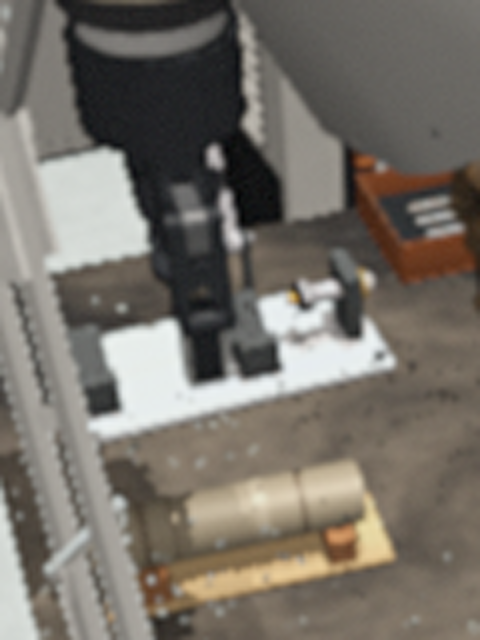

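View pics/t3.png

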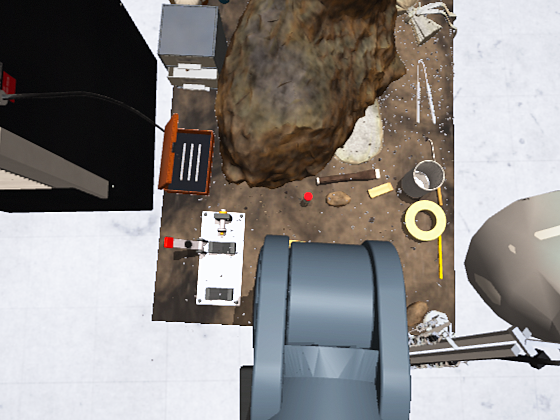

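View pics/s3.png

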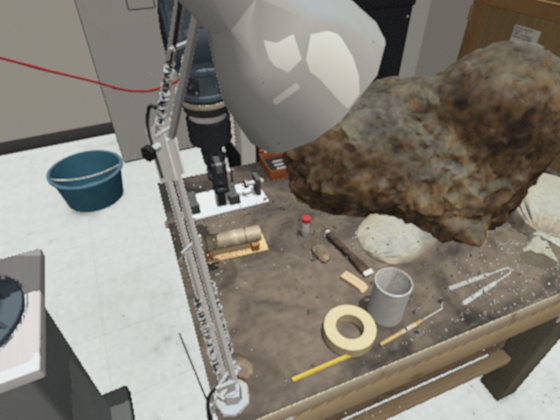

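{"method": "step_arm", "body": {"commands": [[0.3,0.4,3,0,0,0,8.5],[0,0,3.4,0,0,0,8.5],[0,0,3.4,0,0,0,8.5],[0,0,2.5,0,0,0,8.5],[0,0,1.2,0,0,0,8.5],[0,0,0.4,0,0,0,8.5],[0,0,0,0,0,0,8.5],[0,0,0,0,0,0,8.5]]}}

```text
time_s: 4.73
position: [0.5211, -0.0314, 0.0214]
tool_rot: [0.066, 0.998, 0.0, 0.001]
force: [0.3, 0.2, 0.3]
finger_gap: 1.0
```

```bash
python3 -c "
from plan import *
o=env.observe();print(o['position'],phi(o),o['qpos'],o['force'],o['joint_efforts'])
a=shot('scene','s4.png')
im=a['img'][180:290,170:290,::-1];cv2.imwrite('pics/c4.png',cv2.resize(im,None,fx=5,fy=5,interpolation=cv2.INTER_CUBIC))
"
```

```text
[ 0.52113618 -0.03140866  0.02138862] 3.009183645972274 [-6.02343138e-02  3.92642733e-01 -3.74351500e-01  8.02791938e-01
  6.39028154e-05  7.21747261e-02] [0.32312436 0.18845461 0.34282285] [-2.47846555e-02 -5.66860664e+01  2.59504151e+01 -3.52436502e-02
 -1.11443253e-03  2.37898040e-02]
```

View pics/c4.png

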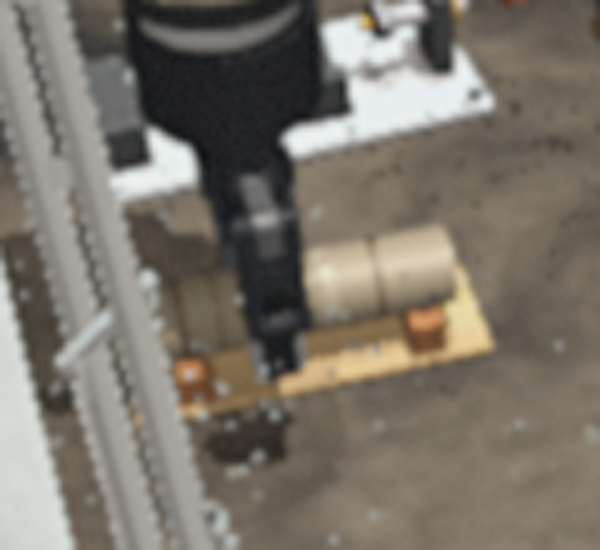

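{"method": "step_arm", "body": {"commands": [[0,0,0.6,0,0,0,8.5],[0,0,0,0,0,0,5.0],[0,0,0,0,0,0,4.2],[0,0,0,0,0,0,4.0],[0,0,0,0,0,0,3.0],[0,0,0,0,0,0,3.0],[0,0,0,0,0,0,3.0],[0,0,0,0,0,0,3.0]], "squeeze": 40}}

```text
time_s: 5.45
position: [0.521, -0.032, 0.0147]
tool_rot: [0.066, 0.998, -0.001, 0.0]
force: [-2.5, -4.6, 6.0]
finger_gap: 0.41
```

```bash
python3 -c "
from plan import *
o=env.observe();print(o['position'],phi(o),o['force'],o['moment'],o['finger_gap'])
"
```

```text
[ 0.52097449 -0.03201287  0.01473187] 3.0098013712639666 [-2.54224722 -4.63261842  6.01376811] [-0.98550861  0.39969938 -0.11953167] 0.4096984796005305
```

{"method": "step_arm", "body": {"commands": [[0,0,0,0,0,0,3.0],[0,0,-0.4,0,0,0,3.0],[0,0,-0.8,0,0,0,3.0],[0,0,-1.5,0,0,0,3.0],[0,0,-1.5,0,0,0,3.0],[0,0,-1.5,0,0,0,3.0],[0,0,0,0,0,0,3.0],[0,0,0,0,0,0,3.0]]}}

```text
time_s: 6.12
position: [0.5215, -0.0311, 0.0719]
tool_rot: [0.065, 0.998, 0.0, 0.001]
force: [0.3, -0.2, -3.9]
finger_gap: 0.406
```

```bash
python3 -c "
from plan import *
o=env.observe();print(o['position'],phi(o),o['force'],o['moment'],o['finger_gap'])
a=shot('scene','s5.png')
im=a['img'][130:290,170:330,::-1];cv2.imwrite('pics/c5.png',cv2.resize(im,None,fx=4.5,fy=3.7,interpolation=cv2.INTER_CUBIC))
"
```

```text
[ 0.52147021 -0.03105601  0.07188462] 3.0106421849417924 [ 0.29413083 -0.15726508 -3.88989825] [0.03511574 0.00772189 0.04177532] 0.40649524053603714
```

View pics/c5.png

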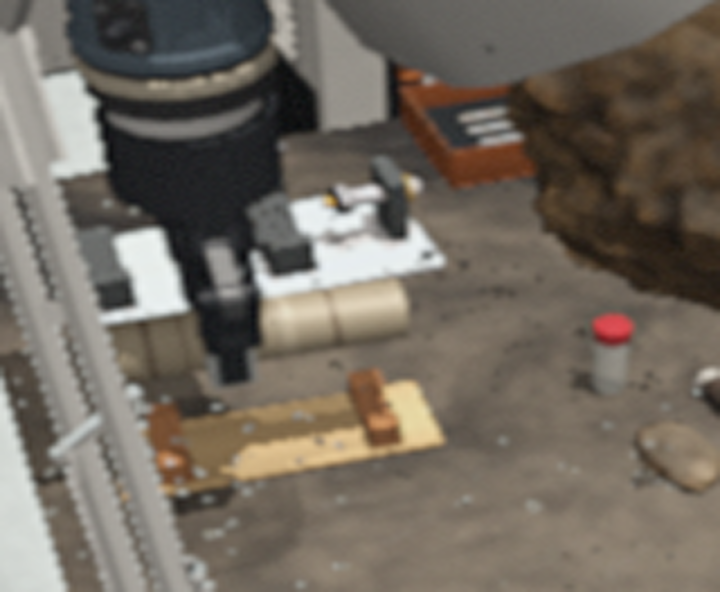

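```bash
python3 -c "
from plan import *
np.set_printoptions(precision=4,suppress=True)
a=env.read_camera('scene')
o=env.observe();p=o['position'];f=phi(o)-np.pi;u=np.array([np.cos(f),np.sin(f),0])
e=p+[0,0,.0198]
for L in(.085,.0876,.09):
  t=np.linspace(0,6.28,30);n=np.array([-u[1],u[0],0])
  P=[e+u*L+.018*(np.cos(s)*n+np.array([0,0,np.sin(s)])) for s in t]
  q=(proj(a,P)-[170,130]+.5)*[4.5,3.7];print(L,q.max(0),q.min(0))
F=np.load('F.npy')
w=T(F,[[-.0176,0,0]])[0];print(w)
plan([(w[0],w[1],.072,np.pi+F[2],9)],3.0,2)
"
```

```text
0.085 [400.9079 336.051 ] [380.9357 275.8527]
0.0876 [406.1973 335.1517] [386.0986 274.9971]
0.09 [411.0724 334.3228] [390.8575 274.2084]
[0.5358 0.1379 0.    ]
[[0.08,1.88,-0.02,0.0,0.0,-0.009,3.0],[0.06,1.88,-0.01,0.0,0.0,-0.009,3.0],[0.04,1.89,-0.02,0.0,0.0,-0.009,3.0],[0.02,1.89,-0.01,0.0,0.0,-0.009,3.0],[0.01,1.88,-0.02,0.0,0.0,-0.009,3.0],[-0.01,1.89,-0.01,0.0,0.0,-0.009,3.0],[-0.03,1.88,-0.02,0.0,0.0,-0.0091,3.0],[-0.04,1.89,-0.01,0.0,0.0,-0.009,3.0],[-0.06,1.88,-0.02,0.0,0.0,-0.0091,3.0]]
[0.5358 0.1379 0.072 ] 3.09180929769243
```

{"method": "step_arm", "body": {"commands": [[0.1,0.8,0,0,0,0,3.0],[0.1,1.8,0,0,0,-0.009,3.0],[0,2.3,0,0,0,-0.009,3.0],[0,2.5,0,0,0,-0.012,3.0],[0,2.5,0,0,0,-0.012,3.0],[0,2.5,0,0,0,-0.012,3.0],[0,2.2,0,0,0,-0.012,3.0],[-0.1,1.5,0,0,0,-0.009,3.0],[-0.1,0.8,0,0,0,-0.006,3.0],[0,0,0,0,0,0,3.0],[0,0,0,0,0,0,3.0]]}}

```text
time_s: 7.13
position: [0.5373, 0.137, 0.0707]
tool_rot: [0.025, 1.0, -0.0, -0.001]
force: [0.4, -0.1, -2.9]
finger_gap: 0.41
```

```bash
python3 -c "
from plan import *
np.set_printoptions(precision=4,suppress=True)
o=env.observe();print(o['position'],phi(o),o['force'],o['moment'],o['finger_gap'])
F=np.load('F.npy');w=T(F,[[-.0176,0,0]])[0];print(w)
plan([(w[0],w[1],o['position'][2],np.pi+F[2],1)],3.0,2)
a=shot('scene','s6.png');b=shot('top','t6.png')
im=a['img'][120:230,150:300,::-1];cv2.imwrite('pics/c6.png',cv2.resize(im,None,fx=5,fy=5,interpolation=cv2.INTER_CUBIC))
im=b['img'][180:330,150:350,::-1];cv2.imwrite('pics/c6t.png',cv2.resize(im,None,fx=4,fy=4,interpolation=cv2.INTER_CUBIC))
"
```

```text
[0.5373 0.137  0.0707] 3.0920576904121004 [ 0.3747 -0.1278 -2.8766] [-0.0119  0.1058  0.0219] 0.4104433791491041
[0.5358 0.1379 0.    ]
[[0.16,0.08,-0.0,0.0,0.0,0.0003,3.0]]
[0.5358 0.1379 0.0707] 3.0917576904121002
```

View pics/c6.png

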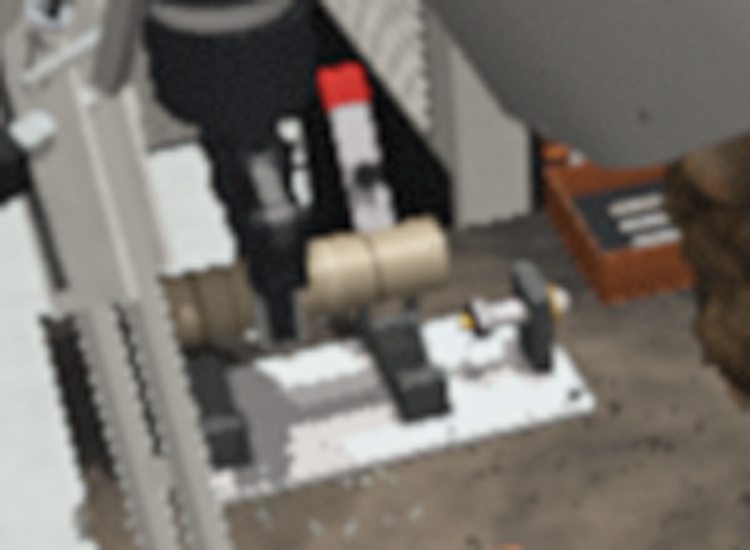

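View pics/c6t.png

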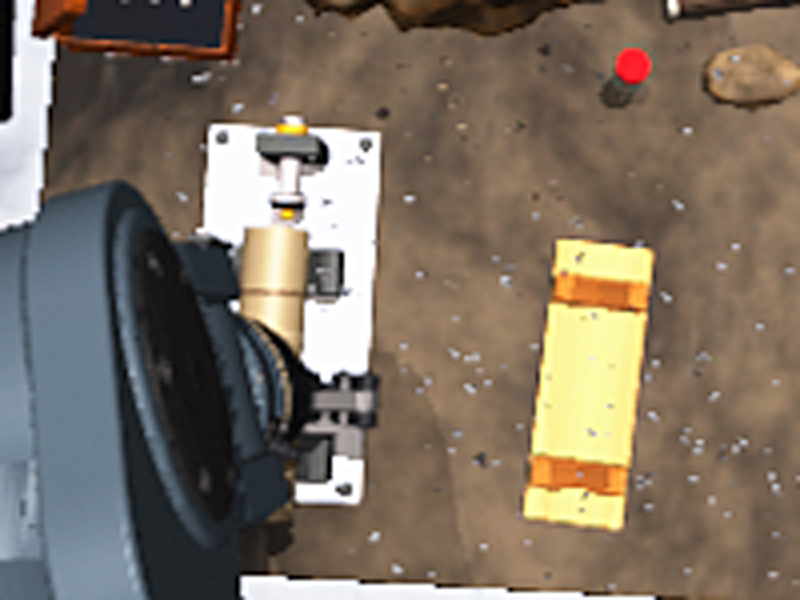

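```bash
python3 -c "
from plan import *
np.set_printoptions(precision=4,suppress=True)
b=env.read_camera('top')
o=env.observe();p=o['position'];f=phi(o)-np.pi;u=np.array([np.cos(f),np.sin(f),0]);n=np.array([-u[1],u[0],0])
e=p+[0,0,.0198]
for L in(.085,.0876,.09,.04):
  P=[e+u*L+.018*n,e+u*L-.018*n,e+u*L+[0,0,.018]]
  print(L,(proj(b,P)-[150,180]+.5)*4)
"
```

```text
0.085 [[243.7619 231.1345]
 [311.7238 233.6727]
 [272.1113 229.6577]]
0.0876 [[244.066  226.2276]
 [311.9996 228.7621]
 [272.4099 224.6439]]
0.09 [[244.3465 221.7017]
 [312.254  224.2329]
 [272.6853 220.0197]]
0.04 [[238.4585 316.7166]
 [306.9127 319.3187]
 [266.9018 317.1177]]
```

{"method": "step_arm", "body": {"commands": [[0,0,0.8,0,0,0,3.0],[0,0,1.2,0,0,0,3.0],[0,0,1.2,0,0,0,3.0],[0,0,0.7,0,0,0,3.0],[0,0,0.3,0,0,0,3.0],[0,0,0,0,0,0,3.0],[0,0,0,0,0,0,3.0],[0,0,0,0,0,0,3.0]]}}

```text
time_s: 7.95
position: [0.5383, 0.137, 0.0299]
tool_rot: [0.025, 1.0, 0.0, 0.0]
force: [0.5, -0.3, -3.7]
finger_gap: 0.413
```

{"method": "step_arm", "body": {"commands": [[0,0,0.1,0,0,0,3.0],[0,0,0.1,0,0,0,3.0]]}}

```text
time_s: 8.12
position: [0.5382, 0.1371, 0.0278]
tool_rot: [0.025, 1.0, 0.0, 0.0]
force: [0.0, -0.9, -3.8]
finger_gap: 0.407
```

{"method": "step_arm", "body": {"commands": [[0,0,0.1,0,0,0,3.0],[0,0,0.1,0,0,0,3.0]]}}

```text
time_s: 8.28
position: [0.5379, 0.1371, 0.0254]
tool_rot: [0.025, 1.0, 0.0, 0.0]
force: [0.1, 0.1, -3.8]
finger_gap: 0.407
```

{"method": "step_arm", "body": {"commands": [[0,0,0.1,0,0,0,3.0],[0,0,0.1,0,0,0,3.0]]}}

```text
time_s: 8.45
position: [0.5382, 0.1375, 0.0236]
tool_rot: [0.025, 1.0, 0.001, 0.0]
force: [-1.1, 3.8, 2.7]
finger_gap: 0.408
```

{"method": "step_arm", "body": {"commands": [[0,0,0.05,0,0,0,3.0],[0,0,0.05,0,0,0,3.0]]}}

```text
time_s: 8.62
position: [0.5386, 0.138, 0.0231]
tool_rot: [0.025, 1.0, 0.001, 0.001]
force: [-2.2, 6.5, 6.3]
finger_gap: 0.407
```

{"method": "step_arm", "body": {"commands": [[0,0,0.05,0,0,0,3.0],[0,0,0,0,0,0,3.0]]}}

```text
time_s: 8.78
position: [0.5387, 0.1383, 0.0228]
tool_rot: [0.025, 1.0, 0.001, 0.001]
force: [-1.5, 6.6, 4.8]
finger_gap: 0.408
```

{"method": "step_arm", "body": {"commands": [[0,0.07,0,0,0,0,3.0],[0,0.07,0,0,0,0,3.0],[0,0,0,0,0,0,3.0]]}}

```text
time_s: 9.03
position: [0.5385, 0.1389, 0.0222]
tool_rot: [0.025, 1.0, 0.0, 0.001]
force: [1.4, 4.1, 4.2]
finger_gap: 0.408
```

```bash
python3 -c "
from plan import *
np.set_printoptions(precision=4,suppress=True)
o=env.observe();print(o['position'],phi(o),o['force'],o['moment'],o['finger_gap'])
"
```

```text
[0.5385 0.1389 0.0222] 3.091753736732377 [1.4135 4.0916 4.1941] [ 0.7438 -0.1923  0.0818] 0.40836701186209945
```

{"method": "step_arm", "body": {"commands": [[0,0.07,0,0,0,0,3.0],[0,0.05,0.02,0,0,0,3.0],[0,0,0,0,0,0,3.0]]}}

```text
time_s: 9.28
position: [0.5382, 0.1393, 0.0218]
tool_rot: [0.025, 1.0, -0.0, 0.0]
force: [0.0, 0.3, 4.3]
finger_gap: 0.41
```

```bash
python3 -c "
from plan import *
np.set_printoptions(precision=4,suppress=True)
o=env.observe();print(o['position'],phi(o),o['force'],o['moment'],o['finger_gap'])
"
```

```text
[0.5382 0.1393 0.0218] 3.091327303721493 [0.0091 0.3199 4.3418] [ 0.0756 -0.1147  0.0757] 0.4099953302298124
```

{"method": "step_arm", "body": {"commands": [[0,0,0,0,0,0,4.5],[0,0,0,0,0,0,4.5],[0,0,0,0,0,0,4.5]]}}

```text
time_s: 9.53
position: [0.5375, 0.1393, 0.0213]
tool_rot: [0.025, 1.0, -0.0, -0.001]
force: [0.2, 0.1, -0.2]
finger_gap: 0.523
```

{"method": "step_arm", "body": {"commands": [[0,0,0,0,0,0,3.0],[0,0,0,0,0,0,3.0],[0,0,0,0,0,0,3.0],[0,0,0,0,0,0,3.0]]}}

```text
time_s: 9.87
position: [0.5377, 0.1394, 0.0215]
tool_rot: [0.025, 1.0, -0.0, -0.0]
force: [-1.1, -1.5, 0.9]
finger_gap: 0.41
```

```bash
python3 -c "
from plan import *
np.set_printoptions(precision=4,suppress=True)
o=env.observe();print(o['position'],phi(o),o['force'],o['moment'],o['finger_gap'])
a=shot('scene','s7.png');b=shot('top','t7.png')
im=a['img'][120:230,150:300,::-1];cv2.imwrite('pics/c7.png',cv2.resize(im,None,fx=5,fy=5,interpolation=cv2.INTER_CUBIC))
im=b['img'][200:320,180:280,::-1];cv2.imwrite('pics/c7t.png',cv2.resize(im,None,fx=5,fy=5,interpolation=cv2.INTER_CUBIC))
"
```

```text
[0.5377 0.1394 0.0215] 3.091273527951937 [-1.1088 -1.4874  0.8517] [-0.2838  0.2915 -0.1089] 0.41012434787838936
```

View pics/c7t.png

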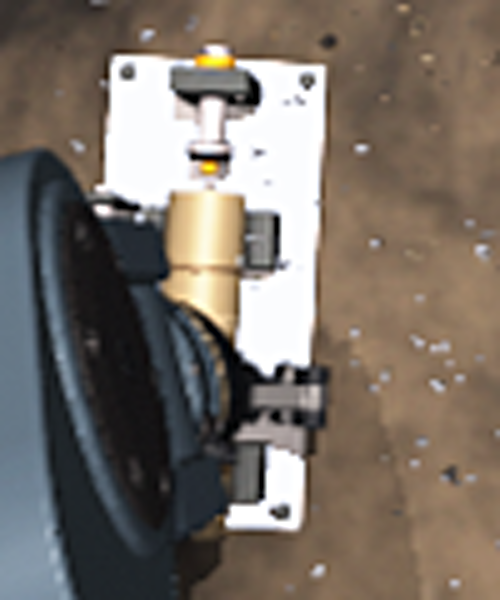

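View pics/c7.png

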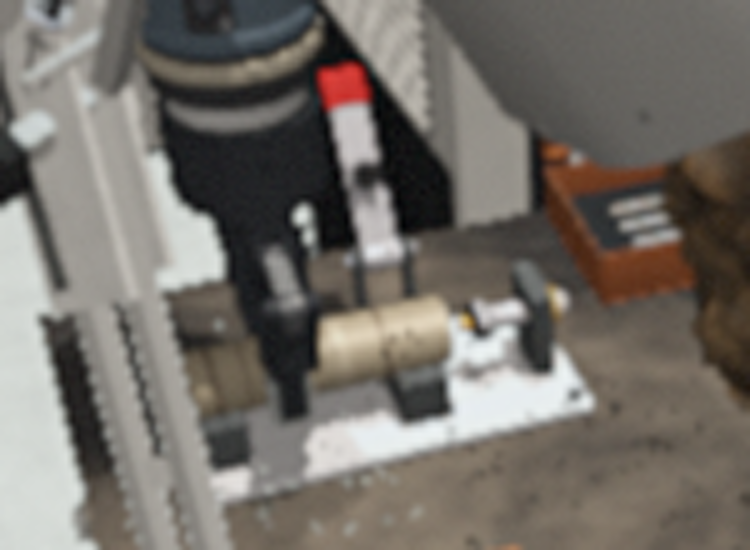

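{"method": "step_arm", "body": {"commands": [[-0.15,0,0,0,0,0,3.0],[-0.25,0,0,0,0,0,3.0],[-0.25,0,0,0,0,0,3.0],[-0.15,0,0,0,0,0,3.0],[0,0,0,0,0,0,3.0]]}}

```text
time_s: 10.38
position: [0.5465, 0.1389, 0.0216]
tool_rot: [0.025, 1.0, -0.0, 0.0]
force: [-0.1, -3.4, 1.7]
finger_gap: 0.411
```

{"method": "step_arm", "body": {"commands": [[-0.05,0,0,0,0,0,3.0],[-0.05,0,0,0,0,0,3.0]]}}

```text
time_s: 10.55
position: [0.5468, 0.1389, 0.0215]
tool_rot: [0.025, 1.0, -0.0, -0.0]
force: [-3.3, -4.7, 1.3]
finger_gap: 0.404
```

{"method": "step_arm", "body": {"commands": [[-0.05,0,0,0,0,0,3.0],[-0.05,0,0,0,0,0,3.0]]}}

```text
time_s: 10.72
position: [0.5477, 0.1388, 0.0215]
tool_rot: [0.025, 1.0, -0.0, -0.0]
force: [-2.6, -5.1, 2.3]
finger_gap: 0.411
```

{"method": "step_arm", "body": {"commands": [[0,-0.06,0,0,0,0,3.0],[0,-0.04,0,0,0,0,3.0],[0,0,0,0,0,0,3.0]]}}

```text
time_s: 10.97
position: [0.548, 0.1387, 0.0216]
tool_rot: [0.025, 1.0, 0.001, 0.0]
force: [-1.3, 1.8, -1.1]
finger_gap: 0.404
```

{"method": "step_arm", "body": {"commands": [[-0.05,0,0,0,0,0,3.0],[-0.05,0,0,0,0,0,3.0]]}}

```text
time_s: 11.13
position: [0.5491, 0.1386, 0.0216]
tool_rot: [0.025, 1.0, 0.0, 0.0]
force: [-1.5, 2.8, -1.0]
finger_gap: 0.406
```

{"method": "step_arm", "body": {"commands": [[-0.05,0.03,0,0,0,0,3.0],[-0.05,0,0,0,0,0,3.0]]}}

```text
time_s: 11.3
position: [0.55, 0.1386, 0.0216]
tool_rot: [0.025, 1.0, 0.0, 0.0]
force: [-0.9, 2.5, -0.8]
finger_gap: 0.411
```

{"method": "step_arm", "body": {"commands": [[-0.05,0,0,0,0,0,3.0],[-0.05,0,0,0,0,0,3.0]]}}

```text
time_s: 11.47
position: [0.551, 0.1385, 0.0216]
tool_rot: [0.025, 1.0, 0.0, 0.0]
force: [-1.2, 2.9, -0.6]
finger_gap: 0.409
```

{"method": "step_arm", "body": {"commands": [[-0.05,0,0,0,0,0,3.0],[0,0,0,0,0,0,3.0]]}}

```text
time_s: 11.63
position: [0.5517, 0.1384, 0.0216]
tool_rot: [0.025, 1.0, 0.0, 0.0]
force: [-0.6, 4.0, -1.1]
finger_gap: 0.411
```

{"method": "step_arm", "body": {"commands": [[-0.05,0.04,0,0,0,0,3.0],[-0.05,0,0,0,0,0,3.0]]}}

```text
time_s: 11.8
position: [0.5523, 0.1385, 0.0216]
tool_rot: [0.025, 1.0, -0.0, -0.0]
force: [-3.7, 2.2, -0.3]
finger_gap: 0.406
```

{"method": "step_arm", "body": {"commands": [[-0.05,0,0,0,0,0,3.0],[0,0,0,0,0,0,3.0]]}}

```text
time_s: 11.97
position: [0.5525, 0.1384, 0.0215]
tool_rot: [0.025, 1.0, -0.0, -0.001]
force: [-3.5, 2.6, 0.3]
finger_gap: 0.41
```

{"method": "step_arm", "body": {"commands": [[-0.05,0,0,0,0,0,3.0],[0,0,0,0,0,0,3.0]]}}

```text
time_s: 12.13
position: [0.5527, 0.1385, 0.0216]
tool_rot: [0.025, 1.0, 0.0, -0.001]
force: [-5.4, 1.4, 2.0]
finger_gap: 0.409
```

```bash
python3 -c "
from plan import *
np.set_printoptions(precision=4,suppress=True)
o=env.observe();print(o['position'],phi(o),o['force'],o['moment'],o['finger_gap'])
b=shot('top','t8.png')
im=b['img'][200:270,180:280,::-1];cv2.imwrite('pics/c8t.png',cv2.resize(im,None,fx=7,fy=7,interpolation=cv2.INTER_CUBIC))
"
```

```text
[0.5527 0.1385 0.0216] 3.091461556285861 [-5.4038  1.3503  2.0357] [ 0.3609  0.9699 -0.1329] 0.408681529986952
```

View pics/c8t.png

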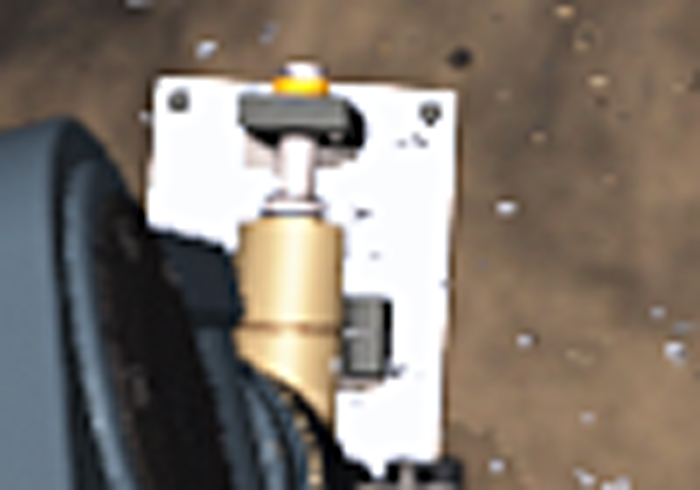

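{"method": "step_arm", "body": {"commands": [[-0.05,0,0,0,0,0,3.0],[0,0,0,0,0,0,3.0]]}}

```text
time_s: 12.35
position: [0.5528, 0.1384, 0.0215]
tool_rot: [0.025, 1.0, -0.0, -0.001]
force: [-5.9, 3.1, 2.8]
finger_gap: 0.407
```

{"method": "step_arm", "body": {"commands": [[-0.04,0,0,0,0,0,3.0],[0,0,0,0,0,0,3.0]]}}

```text
time_s: 12.52
position: [0.553, 0.1385, 0.0215]
tool_rot: [0.025, 1.0, 0.0, -0.001]
force: [-7.1, 3.2, 3.6]
finger_gap: 0.408
```

{"method": "step_arm", "body": {"commands": [[-0.04,0,0,0,0,0,3.0],[0,0,0,0,0,0,3.0],[0,0,0,0,0,0,3.0]]}}

```text
time_s: 12.77
position: [0.5531, 0.1385, 0.0215]
tool_rot: [0.025, 1.0, 0.0, -0.001]
force: [-8.9, 1.9, 5.3]
finger_gap: 0.407
```

```bash
python3 -c "
from plan import *
np.set_printoptions(precision=4,suppress=True)
o=env.observe();print(o['position'],phi(o),o['force'],o['moment'],o['finger_gap'])
"
```

```text
[0.5531 0.1385 0.0215] 3.0917018598031882 [-8.9048  1.9105  5.3223] [ 0.4992  1.6245 -0.1275] 0.40661517711354384
```

{"method": "step_arm", "body": {"commands": [[0,0,0,0,0,0,4.5],[0,0,0,0,0,0,5.0],[0,0,0,0,0,0,5.5],[0,0,0,0,0,0,5.5]]}}

```text
time_s: 13.1
position: [0.5554, 0.1383, 0.0218]
tool_rot: [0.025, 1.0, -0.0, 0.001]
force: [0.1, 0.1, 0.2]
finger_gap: 0.649
```

```bash
python3 -c "
from plan import *
np.set_printoptions(precision=4,suppress=True)
o=env.observe();print(o['position'],phi(o),o['force'],o['moment'],o['finger_gap'])
b=shot('top','t9.png')
im=b['img'][200:270,180:280,::-1];cv2.imwrite('pics/c9t.png',cv2.resize(im,None,fx=7,fy=7,interpolation=cv2.INTER_CUBIC))
"
```

```text
[0.5554 0.1383 0.0218] 3.091252145201458 [0.1151 0.063  0.2288] [-0.0122 -0.0281 -0.0076] 0.6485494866751464
```

View pics/c9t.png

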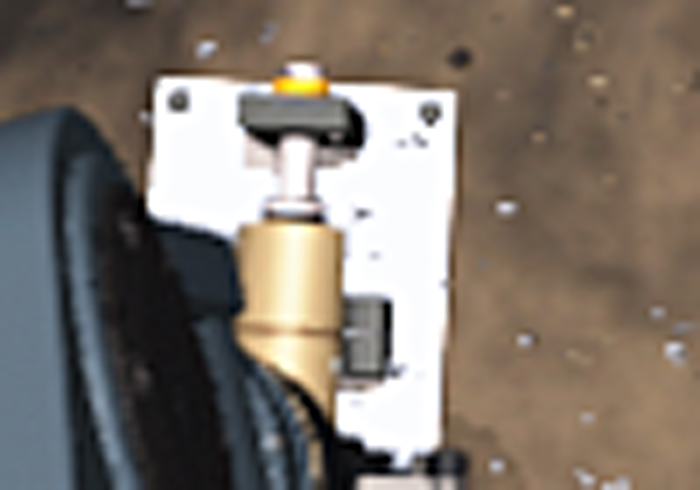

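```bash
python3 -c "
from plan import *
np.set_printoptions(precision=3,suppress=True)
b=env.read_camera('top');a=env.read_camera('scene')
for z in np.arange(-.8,.5,.1):
  P=[atz(b,(155,210),z),atz(b,(155,100),z)]
  print(round(z,1),P[0],P[1],proj(a,P).ravel())
im=cv2.imread('pics/s0.png')[60:230,140:290];cv2.imwrite('pics/bk.png',cv2.resize(im,None,fx=5,fy=3.5,interpolation=cv2.INTER_CUBIC))
im=cv2.imread('pics/t0.png')[0:330,0:260];cv2.imwrite('pics/bkt.png',cv2.resize(im,None,fx=2.4,fy=1.8,interpolation=cv2.INTER_CUBIC))
"
```

```text
-0.8 [ 0.82   0.559 -0.8  ] [ 1.33   0.574 -0.8  ] [256.188 267.391 341.813 235.006]
-0.7 [ 0.805  0.526 -0.7  ] [ 1.285  0.541 -0.7  ] [255.051 258.862 340.027 227.504]
-0.6 [ 0.79   0.494 -0.6  ] [ 1.24   0.507 -0.6  ] [253.791 249.413 338.046 219.178]
-0.5 [ 0.774  0.461 -0.5  ] [ 1.195  0.474 -0.5  ] [252.388 238.887 335.834 209.886]
-0.4 [ 0.759  0.429 -0.4  ] [ 1.15  0.44 -0.4 ] [250.816 227.089 333.349 199.446]
-0.3 [ 0.744  0.396 -0.3  ] [ 1.106  0.407 -0.3  ] [249.041 213.772 330.538 187.634]
-0.2 [ 0.728  0.364 -0.2  ] [ 1.061  0.373 -0.2  ] [247.022 198.625 327.331 174.159]
-0.1 [ 0.713  0.331 -0.1  ] [ 1.016  0.34  -0.1  ] [244.705 181.24  323.638 158.644]
-0.0 [ 0.697  0.298 -0.   ] [ 0.971  0.307 -0.   ] [242.018 161.083 319.341 140.588]
0.1 [0.682 0.266 0.1  ] [0.926 0.273 0.1  ] [238.866 137.434 314.277 119.311]
0.2 [0.667 0.233 0.2  ] [0.882 0.24  0.2  ] [235.115 109.298 308.221  93.866]
0.3 [0.651 0.201 0.3  ] [0.837 0.206 0.3  ] [230.579  75.266 300.85   62.896]
0.4 [0.636 0.168 0.4  ] [0.792 0.173 0.4  ] [224.981  33.268 291.683  24.382]
```

View pics/bk.png

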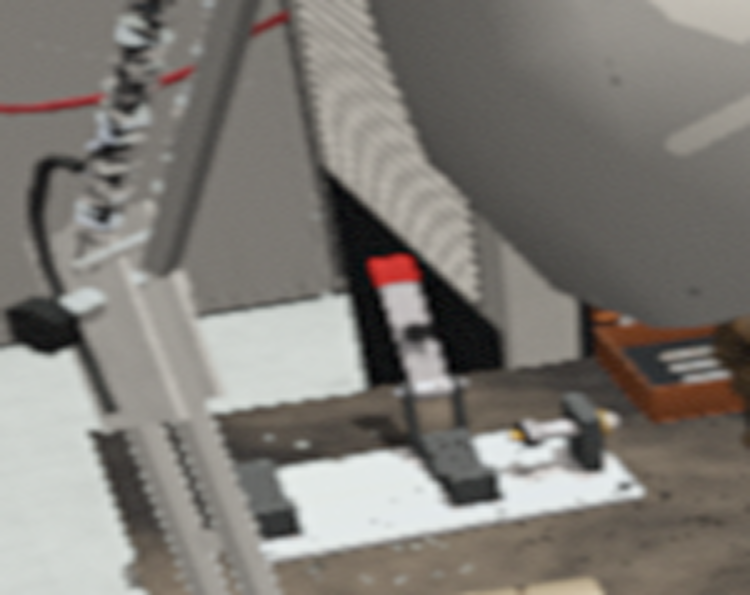

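View pics/bkt.png

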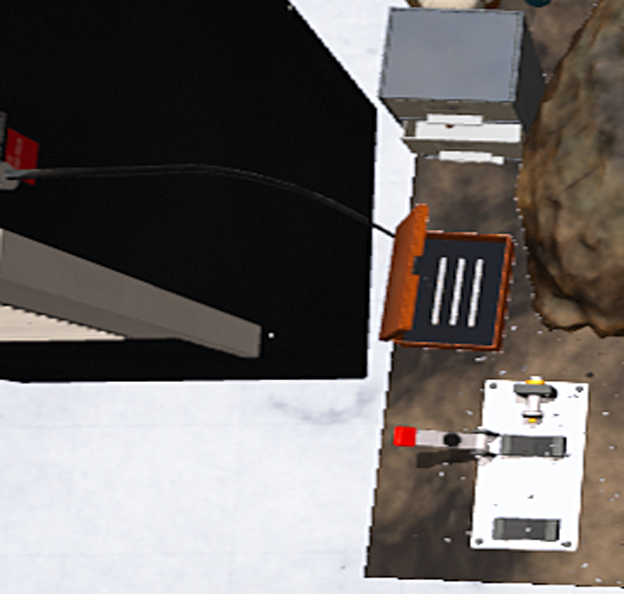

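{"method": "step_arm", "body": {"commands": [[0,0,-0.5,0,0,0,6.0],[0,0,-1.5,0,0,0,6.0],[0,0,-3,0,0,0,6.0],[0,0,-3.5,0,0,0,6.0],[0,0,-3.5,0,0,0,3.0],[0,0,-3.5,0,0,0,0],[0,0,-2,0,0,0,0],[0,0,-0.5,0,0,0,0],[0,0,0,0,0,0,0]]}}

```text
time_s: 14.0
position: [0.5556, 0.1387, 0.2035]
tool_rot: [0.025, 1.0, 0.001, 0.002]
force: [0.1, -0.4, -0.6]
finger_gap: 0.005
```

```bash
python3 -c "
from plan import *
np.set_printoptions(precision=4,suppress=True)
F=np.load('F.npy')+[0,.0014,0];np.save('F2.npy',F)
o=env.observe();p=o['position'];print(p,phi(o),o['force'],o['qpos'])
w=T(F,[[.052,.135,0],[.052,.120,0],[.052,-.045,0]]);print(w)
plan([(w[0][0],w[0][1],.20,np.pi+F[2],7)],0,2)
b=env.read_camera('top');print('box',atz(b,(185,193),.05),atz(b,(165,190),.1))
a=shot('scene','s10.png');cv2.imwrite('pics/t10.png',b['img'][:,:,::-1])
"
```

```text
[0.5556 0.1387 0.2035] 3.0914985870875964 [ 0.093  -0.3815 -0.6011] [0.2445 0.3272 0.0407 1.2807 0.0001 0.2946]
[[0.612  0.2707 0.    ]
 [0.6113 0.2557 0.    ]
 [0.6031 0.0909 0.    ]]
[[-0.71,1.92,0.05,0.0,0.0,-0.0,0.0],[-0.71,1.92,0.05,0.0,0.0,-0.0001,0.0],[-0.71,1.93,0.05,0.0,0.0,-0.0,0.0],[-0.71,1.92,0.05,0.0,0.0,-0.0001,0.0],[-0.71,1.93,0.05,0.0,0.0,-0.0,0.0],[-0.71,1.92,0.05,0.0,0.0,-0.0001,0.0],[-0.71,1.93,0.05,0.0,0.0,-0.0,0.0]]
[0.612  0.2707 0.2   ] 3.091798587087597
box [0.7274 0.2156 0.05  ] [0.7247 0.2459 0.1   ]
```

View pics/s10.png

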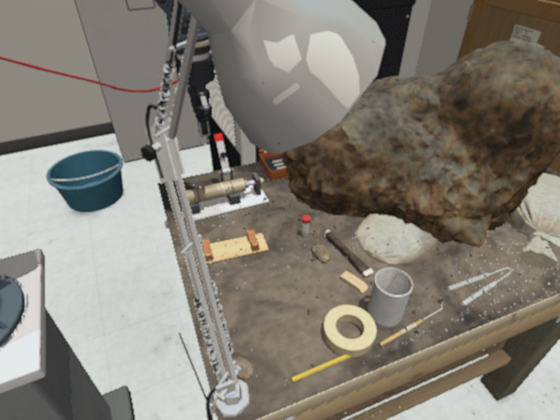

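{"method": "step_arm", "body": {"commands": [[-0.7,1.5,0,0,0,0,0],[-0.8,2.2,0,0,0,0,0],[-0.8,2.2,0,0,0,0,0],[-0.8,2.2,0,0,0,0,0],[-0.8,2.2,0,0,0,0,0],[-0.6,2.0,0,0,0,0,0],[-0.5,1.2,0,0,0,0,0],[0,0,0,0,0,0,0],[0,0,0,0,0,0,0]]}}

```text
time_s: 14.85
position: [0.6107, 0.2709, 0.1992]
tool_rot: [0.025, 1.0, -0.001, -0.002]
force: [0.9, -0.4, 0.3]
finger_gap: 0.002
```

```bash
python3 -c "
from plan import *
np.set_printoptions(precision=4,suppress=True)
F=np.load('F2.npy')
o=env.observe();p=o['position'];print(p,phi(o),o['force'],o['qpos'])
b=env.read_camera('top')
a=shot('scene','s11.png');cv2.imwrite('pics/t11.png',b['img'][:,:,::-1])
im=a['img'][80:210,150:300,::-1];cv2.imwrite('pics/c11.png',cv2.resize(im,None,fx=5,fy=4.5,interpolation=cv2.INTER_CUBIC))
im=b['img'][180:330,130:280,::-1];cv2.imwrite('pics/c11t.png',cv2.resize(im,None,fx=4,fy=4,interpolation=cv2.INTER_CUBIC))
"
```

```text
[0.6107 0.2709 0.1992] 3.092519496312675 [ 0.8934 -0.4089  0.2544] [ 0.4176  0.5033  0.3097  1.3809 -0.0001  0.4666]
```

View pics/c11.png

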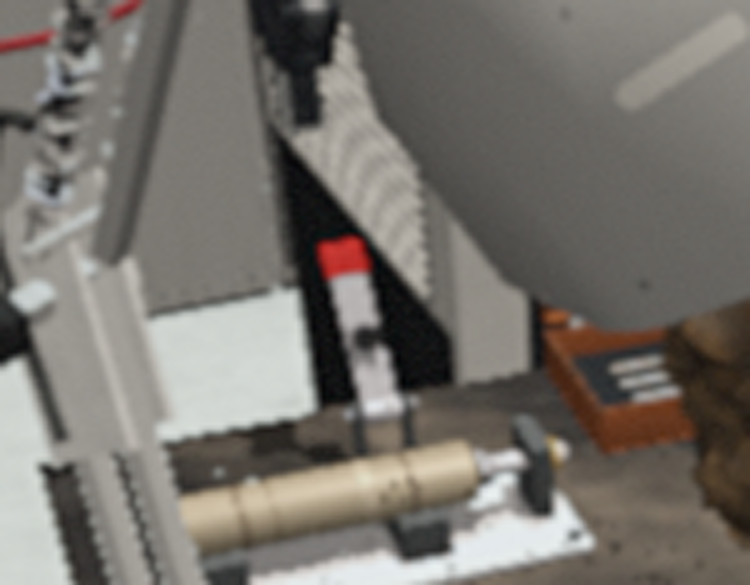

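View pics/c11t.png

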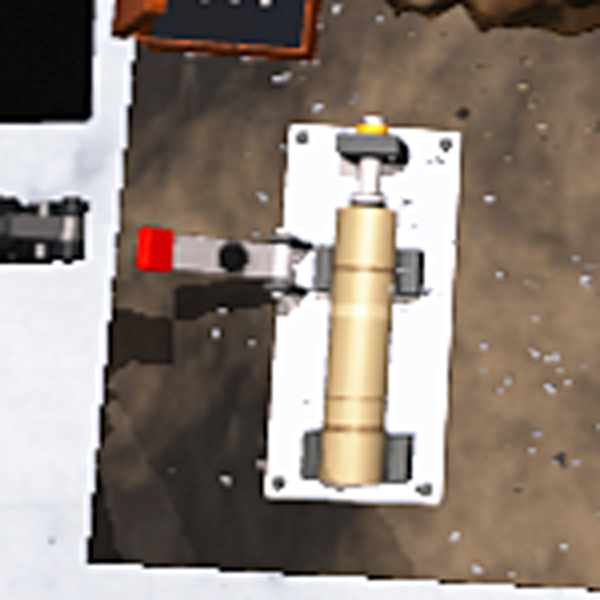

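{"method": "step_arm", "body": {"commands": [[0,0,1.5,0,0,0,0],[0,0,2.5,0,0,0,0],[0,0,2.2,0,0,0,0],[0,0,1.2,0,0,0,0],[0,-1.0,0,0,0,0,0],[0,-0.5,0,0,0,0,0]]}}

```text
time_s: 15.45
position: [0.6099, 0.2538, 0.1273]
tool_rot: [0.025, 1.0, -0.001, -0.001]
force: [-0.5, 0.1, 0.8]
finger_gap: 0.0
```

{"method": "step_arm", "body": {"commands": [[0,-0.5,0,0,0,0,0],[0,-0.5,0,0,0,0,0],[0,-0.5,0,0,0,0,0]]}}

```text
time_s: 15.7
position: [0.6111, 0.242, 0.13]
tool_rot: [0.025, 1.0, 0.002, 0.002]
force: [-0.4, 9.9, 8.6]
finger_gap: -0.003
```

```bash
cat > f.py <<'E'
from plan import *
np.set_printoptions(precision=4,suppress=True)
F=np.load('F2.npy')
o=env.observe();p=o['position'];c,s=np.cos(F[2]),np.sin(F[2]);d=p[:2]-F[:2]
print('fix',np.array([c*d[0]+s*d[1],-s*d[0]+c*d[1],p[2]]),'F',o['force'],'M',o['moment'],o['time_s'])
E
cat > v.py <<'E'
import sys
from f import *
n=sys.argv[1]
a=env.read_camera('scene');b=env.read_camera('top')
A=cv2.resize(a['img'][80:210,170:290,::-1],None,fx=3.3,fy=4.2,interpolation=cv2.INTER_CUBIC)
B=cv2.resize(b['img'][190:320,130:260,::-1],None,fx=3,fy=4.2,interpolation=cv2.INTER_CUBIC)
cv2.imwrite('pics/%s.png'%n,np.hstack([A,B]))
E
python3 v.py v12
```

```text
fix [0.0525 0.1063 0.13  ] F [-0.3943  9.9156  8.5837] M [ 1.841   0.1714 -0.0329] 15.7
```

View pics/v12.png

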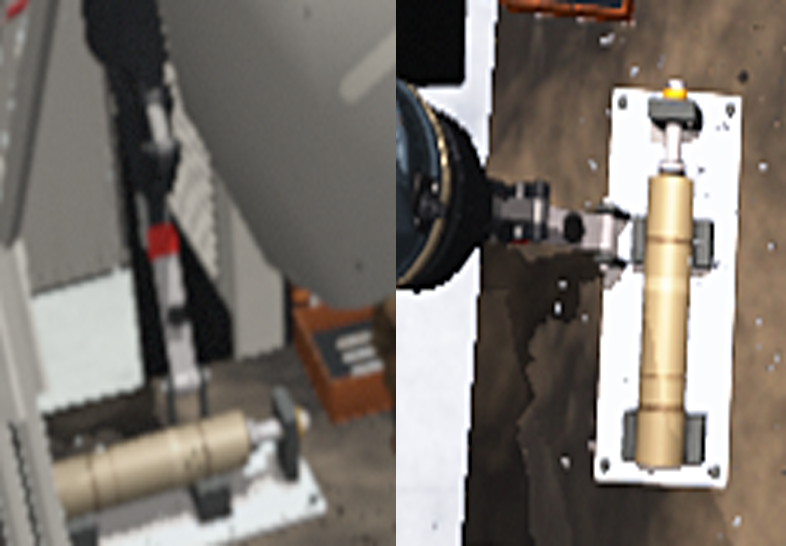

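{"method": "step_arm", "body": {"commands": [[0,-0.4,-0.4,0,0,0,0],[0,-0.6,-0.4,0,0,0,0],[0,-0.6,-0.3,0,0,0,0]]}}

```text
time_s: 16.05
position: [0.6095, 0.2247, 0.1397]
tool_rot: [0.025, 1.0, 0.001, 0.001]
force: [1.5, 3.2, -2.5]
finger_gap: -0.004
```

```bash
python3 v.py v13
```

```text
fix [0.0518 0.0889 0.1397] F [ 1.4569  3.1878 -2.4868] M [ 0.7391 -0.266   0.0088] 16.05
```

View pics/v13.png

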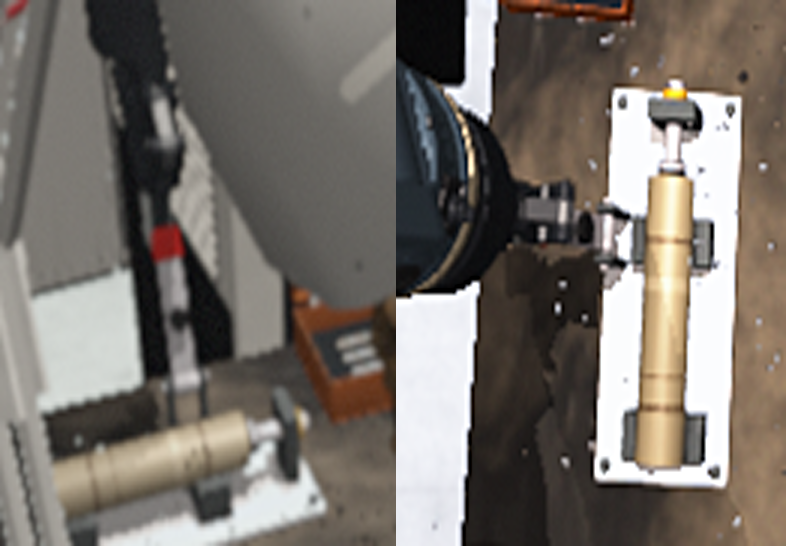

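{"method": "step_arm", "body": {"commands": [[0,-0.8,0,0,0,0,0],[0,-0.9,0,0,0,0,0],[0,-0.9,0,0,0,0,0],[0,-0.8,0,0,0,0,0]]}}

```text
time_s: 16.48
position: [0.6077, 0.1904, 0.1392]
tool_rot: [0.025, 1.0, 0.0, 0.0]
force: [-0.1, 3.9, 3.6]
finger_gap: -0.004
```

```bash
python3 v.py v14
```

```text
fix [0.0516 0.0547 0.1392] F [-0.1131  3.9485  3.6196] M [ 0.7947 -0.0732 -0.    ] 16.4833
```

View pics/v14.png

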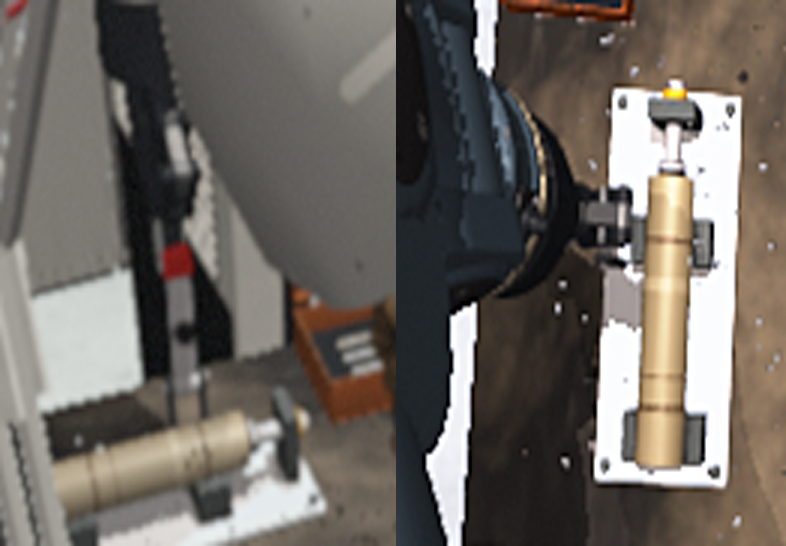

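{"method": "step_arm", "body": {"commands": [[0,-0.8,0,0,0,0,0],[0,-0.8,0,0,0,0,0],[0,-0.8,0,0,0,0,0]]}}

```text
time_s: 16.83
position: [0.6058, 0.1665, 0.138]
tool_rot: [0.025, 1.0, 0.0, -0.001]
force: [-0.0, 4.3, -0.6]
finger_gap: -0.003
```

{"method": "step_arm", "body": {"commands": [[0,-0.8,0,0,0,0,0],[0,-0.8,0,0,0,0,0]]}}

```text
time_s: 17.0
position: [0.6052, 0.1502, 0.1384]
tool_rot: [0.025, 1.0, 0.0, -0.0]
force: [-0.8, 4.2, -0.2]
finger_gap: 0.001
```

```bash
python3 v.py v15
```

```text
fix [0.0512 0.0144 0.1384] F [-0.7766  4.1887 -0.2188] M [ 1.0022 -0.084  -0.0137] 17.0
```

View pics/v15.png

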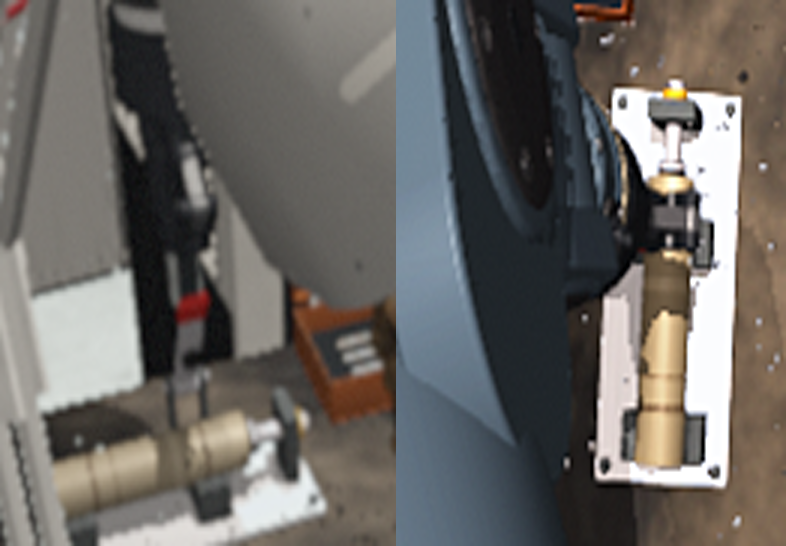

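{"method": "step_arm", "body": {"commands": [[0,-0.6,0.2,0,0,0,0],[0,-0.6,0.2,0,0,0,0],[0,-0.45,0.4,0,0,0,0],[0,-0.45,0.4,0,0,0,0],[0,-0.4,0.45,0,0,0,0],[0,-0.4,0.45,0,0,0,0]]}}

```text
time_s: 17.6
position: [0.6042, 0.121, 0.1176]
tool_rot: [0.025, 1.0, -0.0, 0.0]
force: [-0.2, -0.1, 4.0]
finger_gap: 0.0
```

```bash
python3 v.py v16
```

```text
fix [ 0.0516 -0.0149  0.1176] F [-0.245  -0.1355  3.9822] M [ 0.1349  0.0712 -0.0313] 17.6
```

View pics/v16.png

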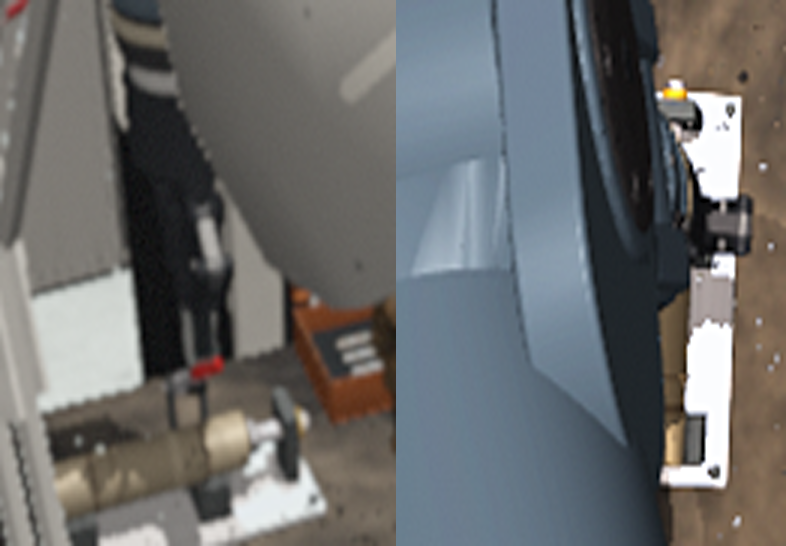

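{"method": "step_arm", "body": {"commands": [[0,-0.3,0.5,0,0,0,0],[0,-0.3,0.5,0,0,0,0],[0,-0.25,0.55,0,0,0,0],[0,-0.25,0.55,0,0,0,0],[0,-0.15,0.4,0,0,0,0],[0,0,0,0,0,0,0]]}}

```text
time_s: 18.2
position: [0.6032, 0.1089, 0.0918]
tool_rot: [0.025, 1.0, -0.0, -0.0]
force: [-0.3, 0.4, 0.1]
finger_gap: 0.001
```

```bash
python3 v.py v17
```

```text
fix [ 0.0512 -0.027   0.0918] F [-0.3231  0.4452  0.1282] M [-0.0049 -0.0024  0.0443] 18.2
```

View pics/v17.png

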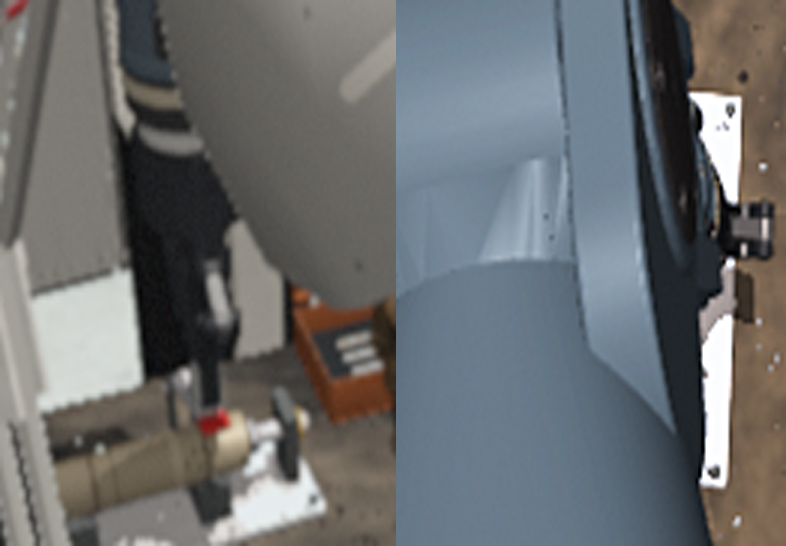

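{"method": "step_arm", "body": {"commands": [[0,-0.1,0.2,0,0,0,0],[0,0,0.2,0,0,0,0],[0,0,0.2,0,0,0,0],[0,0,0,0,0,0,0]]}}

```text
time_s: 18.63
position: [0.6033, 0.1083, 0.0864]
tool_rot: [0.025, 1.0, -0.0, -0.0]
force: [0.5, -1.6, 3.1]
finger_gap: -0.001
```

{"method": "step_arm", "body": {"commands": [[0,0,0.15,0,0,0,0],[0,0,0.15,0,0,0,0],[0,0,0,0,0,0,0]]}}

```text
time_s: 18.88
position: [0.6034, 0.1084, 0.0835]
tool_rot: [0.025, 1.0, -0.0, 0.0]
force: [1.0, -1.8, 2.9]
finger_gap: 0.002
```

{"method": "step_arm", "body": {"commands": [[0,0,0.1,0,0,0,0],[0,0,0.1,0,0,0,0],[0,0,0,0,0,0,0]]}}

```text
time_s: 19.13
position: [0.6031, 0.1088, 0.0812]
tool_rot: [0.025, 1.0, 0.0, -0.0]
force: [-0.3, 0.6, 0.3]
finger_gap: -0.001
```

{"method": "step_arm", "body": {"commands": [[0,0,0.1,0,0,0,0],[0,0,0,0,0,0,0]]}}

```text
time_s: 19.3
position: [0.6032, 0.1087, 0.0804]
tool_rot: [0.025, 1.0, 0.0, -0.0]
force: [-0.8, -0.0, 1.3]
finger_gap: 0.001
```

{"method": "step_arm", "body": {"commands": [[0,0,0.1,0,0,0,0],[0,0,0,0,0,0,0]]}}

```text
time_s: 19.47
position: [0.6031, 0.1085, 0.0795]
tool_rot: [0.025, 1.0, 0.0, -0.0]
force: [-0.4, 0.5, 2.1]
finger_gap: -0.001
```

{"method": "step_arm", "body": {"commands": [[0,0,0.05,0,0,0,0],[0,0,0,0,0,0,0]]}}

```text
time_s: 19.63
position: [0.6032, 0.1085, 0.0791]
tool_rot: [0.025, 1.0, 0.0, -0.0]
force: [-1.2, -0.6, 3.5]
finger_gap: 0.002
```

{"method": "step_arm", "body": {"commands": [[0,0,0.05,0,0,0,0],[0,0,0,0,0,0,0]]}}

```text
time_s: 19.8
position: [0.6032, 0.1084, 0.0786]
tool_rot: [0.025, 1.0, -0.0, -0.0]
force: [-1.7, -1.4, 3.4]
finger_gap: 0.001
```

{"method": "step_arm", "body": {"commands": [[0,0,0.05,0,0,0,0],[0,0,0,0,0,0,0]]}}

```text
time_s: 19.97
position: [0.6032, 0.1084, 0.078]
tool_rot: [0.025, 1.0, -0.0, -0.0]
force: [-2.1, -1.4, 4.6]
finger_gap: 0.001
```

{"method": "step_arm", "body": {"commands": [[0,0,0.05,0,0,0,0],[0,0,0,0,0,0,0]]}}

```text
time_s: 20.13
position: [0.6033, 0.1084, 0.0775]
tool_rot: [0.025, 1.0, -0.0, -0.0]
force: [-1.5, -1.2, 3.2]
finger_gap: 0.002
```

{"method": "step_arm", "body": {"commands": [[0,0,0.05,0,0,0,0],[0,0,0,0,0,0,0]]}}

```text
time_s: 20.3
position: [0.6033, 0.1084, 0.077]
tool_rot: [0.025, 1.0, -0.0, -0.0]
force: [-2.1, -2.0, 3.5]
finger_gap: 0.003
```

{"method": "step_arm", "body": {"commands": [[0,0,0.05,0,0,0,0],[0,0,0,0,0,0,0]]}}

```text
time_s: 20.47
position: [0.6033, 0.1084, 0.0765]
tool_rot: [0.025, 1.0, -0.0, -0.0]
force: [-1.2, -2.5, 4.8]
finger_gap: 0.0
```

{"method": "step_arm", "body": {"commands": [[0,0,0.05,0,0,0,0],[0,0,0,0,0,0,0]]}}

```text
time_s: 20.63
position: [0.6034, 0.1084, 0.0761]
tool_rot: [0.025, 1.0, -0.0, 0.0]
force: [-1.0, -1.7, 3.5]
finger_gap: 0.004
```

{"method": "step_arm", "body": {"commands": [[0,0,0.05,0,0,0,0],[0,0,0,0,0,0,0]]}}

```text
time_s: 20.8
position: [0.6034, 0.1084, 0.0757]
tool_rot: [0.025, 1.0, -0.0, 0.0]
force: [-0.7, -2.4, 5.6]
finger_gap: 0.003
```

{"method": "step_arm", "body": {"commands": [[0,0,0.05,0,0,0,0],[0,0,0,0,0,0,0]]}}

```text
time_s: 20.97
position: [0.6034, 0.1084, 0.0753]
tool_rot: [0.025, 1.0, -0.0, 0.0]
force: [-1.8, -3.1, 5.1]
finger_gap: -0.001
```

```bash
python3 v.py v18
```

```text
fix [ 0.0515 -0.0275  0.0753] F [-1.7733 -3.1294  5.0665] M [-0.6083  0.3524 -0.03  ] 20.9667
```

View pics/v18.png

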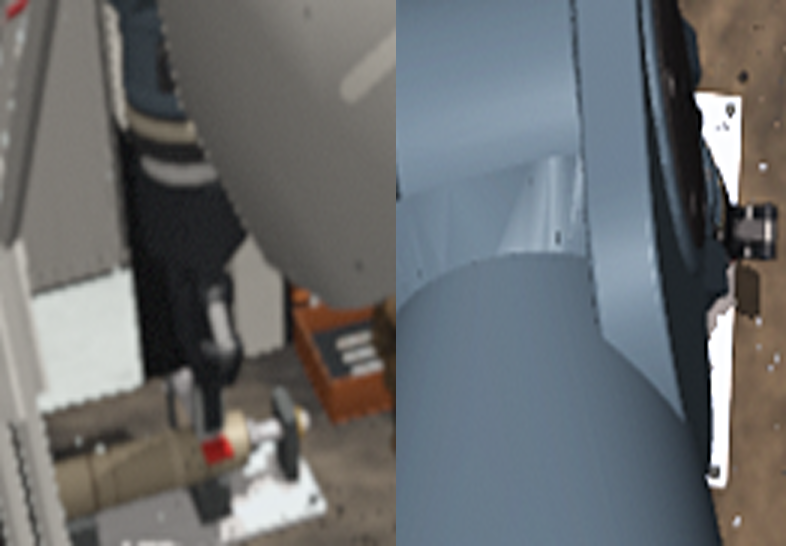

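{"method": "step_arm", "body": {"commands": [[0,0,-0.5,0,0,0,0],[0,0,-0.5,0,0,0,0],[0,-0.7,0,0,0,0,0],[0,-0.7,0,0,0,0,0],[0,0,0,0,0,0,0],[0,0,0,0,0,0,0]]}}

```text
time_s: 21.57
position: [0.6025, 0.0939, 0.085]
tool_rot: [0.026, 1.0, 0.0, -0.0]
force: [0.2, 0.8, 0.2]
finger_gap: 0.0
```

```bash
python3 v.py v19
```

```text
fix [ 0.0513 -0.042   0.085 ] F [0.2102 0.7891 0.1512] M [ 0.0248 -0.0289  0.0118] 21.5667
```

View pics/v19.png

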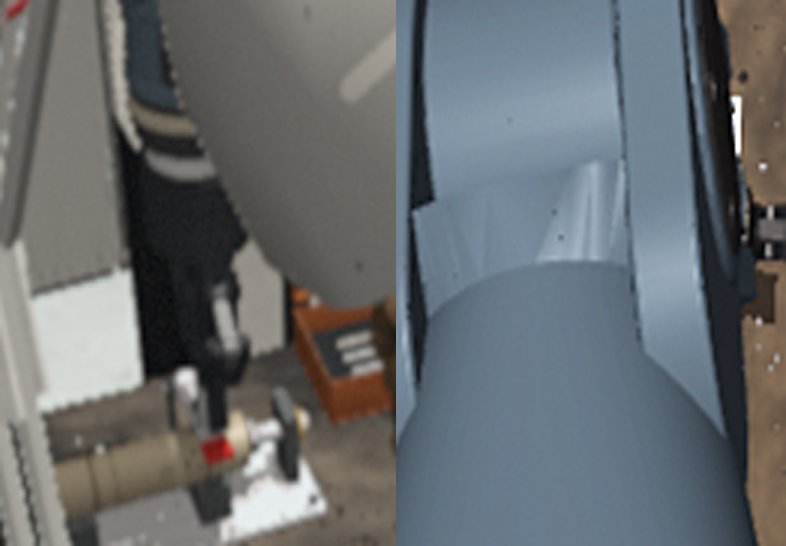

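{"method": "step_arm", "body": {"commands": [[0,-0.1,0.3,0,0,0,0],[0,0,0.2,0,0,0,0],[0,0,0.1,0,0,0,0],[0,0,0,0,0,0,0]]}}

```text
time_s: 22.0
position: [0.6023, 0.0936, 0.0786]
tool_rot: [0.025, 1.0, -0.0, -0.0]
force: [0.6, -0.3, 0.7]
finger_gap: 0.001
```

{"method": "step_arm", "body": {"commands": [[0,0,0.1,0,0,0,0],[0,0,0,0,0,0,0]]}}

```text
time_s: 22.17
position: [0.6025, 0.0936, 0.078]
tool_rot: [0.025, 1.0, 0.0, -0.0]
force: [-0.8, 0.1, -0.4]
finger_gap: -0.002
```

{"method": "step_arm", "body": {"commands": [[0,0,0.05,0,0,0,0],[0,0,0,0,0,0,0]]}}

```text
time_s: 22.33
position: [0.6027, 0.0936, 0.0777]
tool_rot: [0.025, 1.0, 0.0, 0.0]
force: [-0.5, 0.5, 0.7]
finger_gap: -0.0
```

{"method": "step_arm", "body": {"commands": [[0,0,0.1,0,0,0,0],[0,0,0,0,0,0,0]]}}

```text
time_s: 22.5
position: [0.6027, 0.0935, 0.077]
tool_rot: [0.025, 1.0, 0.0, 0.0]
force: [-0.2, -0.7, 4.1]
finger_gap: 0.002
```

{"method": "step_arm", "body": {"commands": [[0,0,0.05,0,0,0,0],[0,0,0,0,0,0,0]]}}

```text
time_s: 22.67
position: [0.6027, 0.0935, 0.0766]
tool_rot: [0.025, 1.0, 0.0, 0.0]
force: [-0.9, -0.3, 5.9]
finger_gap: 0.001
```

{"method": "step_arm", "body": {"commands": [[0,0,0.05,0,0,0,0],[0,0,0,0,0,0,0]]}}

```text
time_s: 22.83
position: [0.6027, 0.0934, 0.0762]
tool_rot: [0.025, 1.0, 0.0, 0.0]
force: [-1.9, -1.0, 6.0]
finger_gap: -0.003
```

{"method": "step_arm", "body": {"commands": [[0,0,0.05,0,0,0,0],[0,0,0,0,0,0,0]]}}

```text
time_s: 23.0
position: [0.6027, 0.0934, 0.0757]
tool_rot: [0.025, 1.0, -0.0, 0.0]
force: [-2.2, -0.4, 7.2]
finger_gap: -0.001
```

{"method": "step_arm", "body": {"commands": [[0,0,0.05,0,0,0,0],[0,0,0,0,0,0,0]]}}

```text
time_s: 23.17
position: [0.6027, 0.0934, 0.0753]
tool_rot: [0.025, 1.0, -0.0, 0.0]
force: [-2.5, -0.5, 7.5]
finger_gap: 0.001
```

{"method": "step_arm", "body": {"commands": [[0,0,0.03,0,0,0,0],[0,0,0,0,0,0,0]]}}

```text
time_s: 23.33
position: [0.6027, 0.0933, 0.0751]
tool_rot: [0.025, 1.0, -0.0, 0.0]
force: [-2.7, -1.1, 7.8]
finger_gap: -0.0
```

{"method": "step_arm", "body": {"commands": [[0,0,0.04,0,0,0,0],[0,0,0,0,0,0,0]]}}

```text
time_s: 23.5
position: [0.6027, 0.0933, 0.0747]
tool_rot: [0.025, 1.0, -0.0, 0.0]
force: [-2.2, -1.8, 8.3]
finger_gap: -0.002
```

{"method": "step_arm", "body": {"commands": [[0,0,0.03,0,0,0,0],[0,0,0,0,0,0,0],[0,0,0,0,0,0,0]]}}

```text
time_s: 23.75
position: [0.6027, 0.0933, 0.0745]
tool_rot: [0.025, 1.0, -0.0, 0.0]
force: [-2.7, -1.5, 8.9]
finger_gap: -0.0
```

{"method": "step_arm", "body": {"commands": [[0,0,-0.2,0,0,0,0],[0,0,-0.3,0,0,0,0],[0,0,-1,0,0,0,0],[0,0,-2,0,0,0,0],[0,0,-3,0,0,0,0],[0,0,-3,0,0,0,0],[1.5,0,-1,0,0,0,0],[3,0.3,0,0,0,0,0],[3.5,0.3,0,0,0,0,0],[3.5,0.3,0,0,0,0,0],[3.5,0.3,0,0,0,0,0],[3.5,0,0,0,0,0,0],[2,0,0,0,0,0,0],[0,0,0,0,0,0,0],[0,0,0,0,0,0,0]]}}

```text
time_s: 25.0
position: [0.3982, 0.116, 0.1797]
tool_rot: [0.025, 1.0, 0.0, 0.001]
force: [0.7, 0.5, 0.1]
finger_gap: -0.005
```

```bash
python3 v.py v20; python3 - <<'E'
from f import *
b=shot('top','t21.png');a=shot('scene','s21.png')
im=b['img'][200:320,170:270,::-1];cv2.imwrite('pics/c21t.png',cv2.resize(im,None,fx=5,fy=5,interpolation=cv2.INTER_CUBIC))
for n,p in(('s',a),('t',b)):
  for l in['strap_tab','core','end_stop','vial_red']:
    for q in env.boxes_of(l,p)[:1]:print(n,l,round(q['confidence'],2),np.array(q['point']))
print(T(F,[[.052,.042-.087,.076]]))
E
```

```text
fix [-0.1539 -0.0301  0.1797] F [0.6594 0.4687 0.054 ] M [ 0.0461 -0.0805 -0.0087] 25.0
fix [-0.1525 -0.0301  0.1793] F [ 0.3744 -0.2416 -0.6039] M [-0.0255 -0.0528 -0.0062] 25.1
s strap_tab 0.72 [0.6057 0.1227 0.0719]
s core 0.85 [0.5499 0.1198 0.0559]
s end_stop 0.5 [0.6657 0.1243 0.0446]
s vial_red 0.51 [ 0.7125 -0.0695  0.0338]
t strap_tab 0.95 [0.6045 0.1294 0.0735]
t core 0.75 [0.5481 0.1316 0.0548]
t end_stop 0.53 [0.6703 0.1332 0.0534]
[[0.6031 0.0909 0.076 ]]
```

View pics/v20.png

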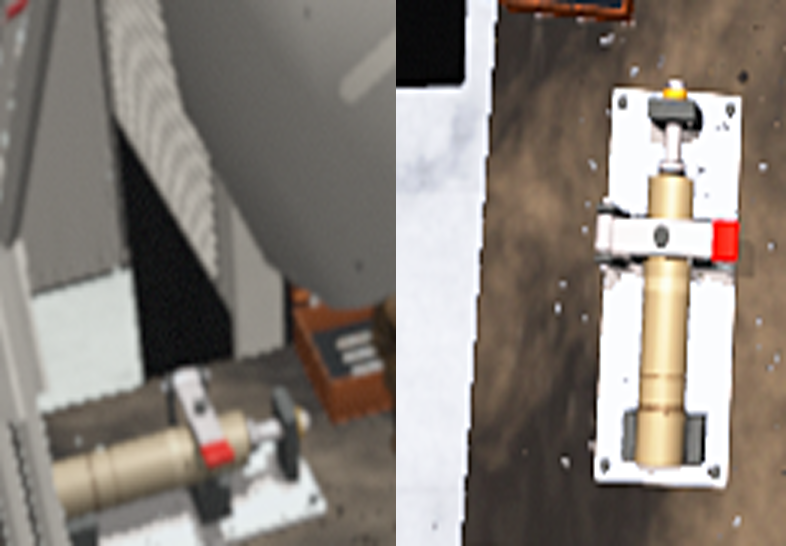

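View pics/c21t.png

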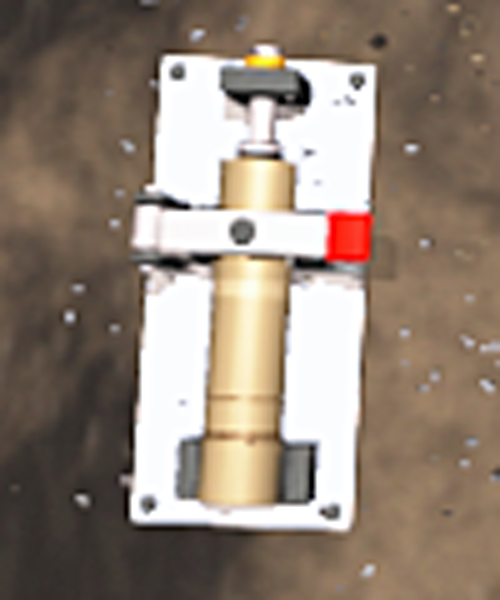

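View pics/s21.png

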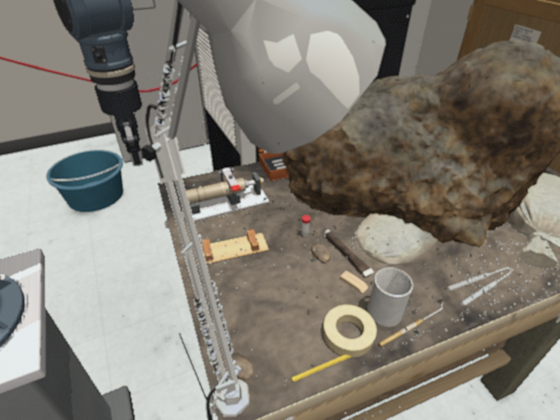

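```bash
python3 - <<'E'
import cv2,numpy as np
def row(n,c0,c1,r0,r1):
    im=cv2.imread('pics/'+n).astype(float)[r0:r1,c0:c1].mean(2).mean(1);g=np.diff(im);return im.round(0)
for n in['t8.png','t9.png','t11.png','t21.png']:
    print(n,row(n,219,225,226,238))
# saturation (sandy) edge
for n in['t8.png','t9.png','t11.png','t21.png']:
    im=cv2.imread('pics/'+n).astype(float);s=(im[...,2]-im[...,0])[226:240,217:228].mean(1);print(n,s.round(1))
    s2=s[:10];h=(s2.max()+s2.min())/2;k=np.argmax(s>h);print(226+k-1+(h-s[k-1])/(s[k]-s[k-1]))
E
```

```text
t8.png [232. 192. 163. 250. 133. 221. 235. 230. 229. 228. 228. 228.]
t9.png [229. 229. 189. 251. 145.  90. 229. 234. 229. 228. 228. 228.]
t11.png [229. 229. 189. 251. 146.  90. 228. 234. 229. 228. 228. 228.]
t21.png [229. 229. 188. 251. 145.  91. 228. 234. 229. 228. 228. 228.]
t8.png [ 1.4 -1.7  2.7  1.9 -7.9 56.2 62.4 65.7 64.2 64.3 64.6 64.7 64.2 64.5]
230.5744680851064
t9.png [ 0.7  0.5  1.3  2.6 -6.9 36.6 67.1 65.2 64.4 64.3 64.5 64.3 64.  64.4]
230.84968684759917
t11.png [ 0.8  0.5  1.4  2.6 -7.  36.5 67.6 65.1 64.6 64.7 64.3 64.5 64.1 64.6]
230.85878661087867
t21.png [ 0.8  0.7  1.5  2.5 -7.  36.7 67.5 65.5 64.4 64.5 64.5 64.6 64.4 64.6]
230.85135135135135
```

```bash
python3 - <<'E'
import cv2,numpy as np
for n in['t0.png','t1.png','t3.png','t7.png','t8.png','t9.png','t11.png','t21.png']:
    im=cv2.imread('pics/'+n).astype(float)[222:236,219:225];print(n,im.mean(2).mean(1).round(0), (im[...,2]-im[...,0]).mean(1).round(0))
E
```

```text
t0.png [223. 224. 222. 228. 228. 231. 190. 251. 159.   2. 116. 168. 149. 190.] [  9.   8.   9.   4.   5.   4.  10.   3.  -2.  -0.  83. 124.  84.  12.]
t1.png [223. 223. 221. 228. 228. 231. 191. 251. 160.   2. 116. 168. 149. 190.] [  8.   8.   9.   4.   5.   4.  10.   3.  -2.   0.  84. 124.  84.  12.]
t3.png [223. 224. 222. 229. 228. 231. 191. 251. 160.   2. 116. 168. 149. 190.] [  8.   8.   9.   4.   5.   4.  10.   3.  -3.   0.  84. 124.  84.  12.]
t7.png [223. 224. 222. 229. 229. 231. 191. 251. 160.   2. 116. 168. 149. 191.] [  8.   8.   9.   4.   5.   4.  10.   3.  -3.  -0.  83. 124.  84.  12.]
t8.png [223. 224. 222. 230. 232. 192. 163. 250. 133. 221. 235. 230. 229. 228.] [ 8.  8.  9.  4.  5.  2. 13.  3. -8. 58. 45. 50. 50. 51.]
t9.png [223. 224. 222. 229. 229. 229. 189. 251. 145.  90. 229. 234. 229. 228.] [ 8.  8.  9.  4.  4.  4. 10.  3. -7. 51. 60. 48. 50. 50.]
t11.png [223. 224. 222. 229. 229. 229. 189. 251. 146.  90. 228. 234. 229. 228.] [ 9.  9.  9.  4.  5.  4. 10.  3. -7. 51. 61. 47. 50. 51.]
t21.png [223. 224. 221. 228. 229. 229. 188. 251. 145.  91. 228. 234. 229. 228.] [ 8.  8.  9.  4.  5.  4. 10.  3. -7. 51. 61. 48. 50. 50.]
```

```bash
python3 -c "
from f import *
print(env.job_done())"
```

```text
fix [-0.1536 -0.0304  0.1785] F [0.9405 0.5926 0.7569] M [0.0013 0.0577 0.0129] 25.6
the job is handed in; nothing more can be done
None
```

The job is handed in at about 25.6 s. The core is home against the buffer, the strap is down with its pad on the core, and the arm is clear of everything.

- **Placing the core:** I lifted it from the rest and lowered it into the V-supports. It first touched one side of the V about 1.5 mm off-centre, so I corrected by feel.
- **Sliding it home:** I slid it past the pin in half-millimetre steps until the arm felt about 9 N along the groove. Groove friction is part of that, so I estimate 5–7 N on the core's end.
- **Strap:** I swung it over with the shut fingers. The first press landed on the bar beside the red tab, with about 5 N measured at the fingers. I moved onto the tab and pressed to 8.9 N, which works out at about 10 N under the pad, then let go.

**Last checks:**
- The core's front edge did not move between release, before clamping and after clamping (differences under 0.02 px).
- The strap lies across the core, and the force on the arm was about zero.
- The rest of the bench looks unchanged in the last picture. The vial and wedge were not compared more closely. I did not look the chisel up again after the first view.

**Less certain:** on release the core sprang back about 0.6 mm. The pictures show it touching the buffer with no visible gap. Any remaining compression is small (about 0.1 mm) and at the limit of what I could measure. The camera-based fixture position was also about 1.5 mm off from what I felt sideways.

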